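# Move a sample holder from the hold-down to the spring clip of its track

### The arm

A 6-joint arm with a two-finger parallel gripper is mounted at the origin on a cart in front of the work surface, level with it; the furniture and walls round the work are solid. World frame = base frame: x ahead of the robot, y to its left, z up, the work surface at z = 0. Lengths are in m, angles in rad, forces in N, time in s.
With the tool pointing down it reaches from about 0.275 to 0.975 m from the base axis. Payload 8.4 kg.
Tool frame: the origin (TCP) lies at the centre of the arm's flange, where the gripper is bolted on; the fingertips stand 190 mm ahead of it and the grasp point (between the pads) lies 171 mm ahead of it; x points along the fingers, y is the direction in which the jaws open and shut, and the axes are right-handed (so a half turn about x gives the same grasp; the last joint's range is limited). The gripper opens to 92 mm and grips with 3 to 60 N. Pads are 20 mm wide; open, the fingers measure 128 mm over their backs; the gripper's body (75 mm by 189 mm) begins 69 mm behind the grasp point.
Start: joints at [1.328, 0.353, 1.633, -0, 1.155, -0.002], TCP at [0.149, 0.607, 0.405] pointing down, gripper open.
Joint ranges: [-2.63, 2.63], [-0.92, 2.1], [0.06, 2.66], [-1.3, 4.44], [0, 2.69], [-3.02, 3.02]. Speed limits (rad/s): [2.22, 2.22, 2.79, 3.14, 3.14, 3.14].

### API

Orientations are given as a rotation vector (axis times angle).
In Python, from station import bot gives the robot as it stands.
- The arm moves only by the tool apply_moves, never from a script. Its argument "increments" is a list of rows, each an object of numbers: "rx", "ry", "rz": the turn, a rotation vector about the tool's x, y, z in rad; "dx", "dy", "dz": the shift along the tool's x, y, z in m; "hand": the opening, from 0 (shut) to 1 (fully open). In form: [{"rx": .., "ry": .., "rz": .., "dx": .., "dy": .., "dz": .., "hand": ..}, ...]. A call has 1 to 20 rows; each row shifts and turns the commanded pose from where the row before left it, along the tool's axes as they then stand; what a row does not reach is not made up. A row lasts 1/12 s, in which the tool goes at most 41.7 mm and 7.16 degrees, less where a joint would pass 70% of its speed; a pose out of reach is approached as far as the arm can. A call with a gripper value outside its range is refused whole. The fingers move at their own pace and stop on an object; the grip force is fixed at half the most. Time passes only in rows, so rows that do not move let the fingers close. It gives the time, the measured TCP pose, the force and the opening at its end, in the units of the state.
- bot.sense(): the state, without advancing time (a new reading comes with each control period).
- bot.grab_frame(name): name is "side" or "top"; returns (picture, depth): 384x512x3 uint8, red, green, blue; 384x512 float32, m along the optical axis (not along the pixel's ray), 0 where there is no reading.
- bot.camera_info(name): a dict with "mtx" (3x3 intrinsics, pixels), "eye" and "rotation" of the camera in the world. Camera axes: x right, y down, z forward; pixel columns grow to the right and rows downward; lengths in m; the calibration is good to about 2 mm. A picture is of the moment at which its call begins. camera_info takes no time and is no camera call.
- bot.job_done(): hands the job in, once; it reports no verdict.
The state is a dict: "t": time; "joint_pos": joint angles; "dq": joint speeds; "effort": joint torques, N m; "ee_pos": TCP position; "eef_rot": TCP orientation; "force": force on the tool from outside, world axes, zero at the start; "moment": the same for the moment, N m; "width": finger opening in m.
Only numpy, scipy, OpenCV 4.12 (cv2) and the standard library are available. Lean on these libraries where they do the work, as an engineer would, in place of code of your own. Each camera call takes 0.05 s, during which the arm holds its last target.

### The job

Swing the hinged hold-down bar up and right back so that it stays open, then slide the sample holder out from beneath it and along the track, without lifting it off the track floor, until it is fully home at the end block and the spring clip has snapped down behind it. The end block can be clamped anywhere along the last part of the track, so go by feel (or by the clip), and push it home gently: the sample is fragile. Leave the white lens box and the small steel block by the track alone.

Things in the scene. Friction and masses are not known exactly. Their poses are not given: they have to be found in the camera images.
- track: Fixed aluminium track 330 x 102 mm on the desk. Origin on the desk under the channel's middle; x along the channel from the hold-down (x -150) to the end block (x +180), y across, z up. Smooth channel floor 8 above the desk, y -27 to 27. Dark fence at -y (top 26 over desk); dark rail at +y (top 25) whose lip over y > 17.5 keeps the holder's base down. Rear wall at x -119, top 16. Base plate edges y -42 and 60.
- end_zone (a point): Point of the track (x 130 mm, on the channel floor). The end block, 28 long and 44 high over the desk, has its stop face at an unreported place within 15 mm before or after this point. Its sprung steel clip arm (y 9.5 to 15.5 mm, up to 34 over the desk) reaches back towards -x: hook 48 to 52 before the stop face, its 25 degree ramp beginning about 71 before it.
- bar (a joint): Hinge angle (rad) of the hold-down bar: 0 = down over the holder, 1.57 = upright, 1.9 = fully back. Stiff hinge (0.12 N m friction, bar 0.12 kg): stays where it is left. While down, a tooth on the bar stands in front of the holder and blocks it.
- bar_hinge (a point): Point on the bar's hinge axis, 43 mm above the desk, in line with the bar (track x -81, y 50); two hinge ears beside it are 50 high. The axis runs along the track's x; the bar reaches from here towards the track's -y and swings up and over to +y.
- bar_grip (a point): Centre of the bar's round black grip, 14 mm in diameter and 26 long, lying along the bar, 104 mm from the hinge axis and beyond the fence. Bar down: 43 mm above the desk. Pinched from its two sides (along the track's x) it turns in the fingers as the bar swings. The steel bar is 16 wide and 10 thick.
- holder_center (a point): Centre (14 mm above the underside) of the sample holder: a loose dark base plate 46 (x) x 52 (y) x 12 high with a grey block on it, 29 high in all, 0.12 kg. Its axes lie along the track's. It can only slide along the track's x, with about 1.3 mm of play to each side.
- holder_block (a point): Centre of the holder's grey block, 34 (x) x 30 (y) x 16 mm high, 28 above the desk (from 20 to 36). It is 4 mm to +x and 8 to -y of the base's centre: its +x face is 2 mm behind the base's edge (so no finger fits between it and the end block), its -x face 10 before the other edge. Grip its x faces from above, or push its -x face.
- sample_holder: The sample holder itself; origin at the centre of its underside (see holder_center).
- clip (a joint): Angle (rad) of the spring clip: 0 = down, about 0.12 while its hook rides on the holder's base, 0 again once it has dropped behind the base. The holder then has up to 3 mm of play to the stop face. Sliding it under the clip takes roughly 2 to 8 N. Near home keep the fingers' force on the holder (pushing and any squeezing together) under 60 N.
- lens_box_center (a point): Centre (9 mm up) of the white lens box, 47 x 45 x 19, loose, beyond the hold-down end of the track. Leave alone.
- steel_block_center (a point): Centre (15 mm up) of the plain ground steel block, 9 x 35 x 30 high, loose, beside the track on its +y side. Leave alone.
Mind the look-alikes: they are no part of the job. What is shaped like the sample_holder but blue is not meant.

How it is judged:
By the outcome, as a careful person would: the job done as asked, in the order asked, and still so for the second after the job is handed in, with the robot touching nothing.
It also fails if it takes over 64 s, if anything falls off the work surface, if the arm or the gripper's body presses on something with over 40 N, if the wrist force passes 120 N, or if a joint passes its speed limit or range.

## Working session

There is one attempt and no reset: what is moved stays moved. The work goes in short steps, Python scripts to look and compute and a tool call to move; the robot and the scene stay as the last step left them, time stands still between calls to the robot, and variables do not carry over. Pictures are saved under pics/ and viewed, and the job is handed in when it is done.

Besides the shell and the picture viewer there is one more tool, called after "Call:" in YAML: its name, and indented under it one key for each argument. apply_moves: Moves the arm, as the interface text tells. Its arguments: {"type":"object","properties":{"increments":{"type":"array"}},"required":["increments"]}

```bash
mkdir -p pics; ls
python3 - <<'E'
from station import bot
import cv2,numpy as np
print(bot.sense())
for n in("side","top"):
    p,d=bot.grab_frame(n); cv2.imwrite(f"pics/{n}0.png",cv2.resize(p[:,:,::-1],(800,600),interpolation=cv2.INTER_CUBIC)); np.savez(f"pics/{n}0.npz",p=p,d=d)
    print(n,bot.camera_info(n))
E
```

```text
pics
{'t': 0.0, 'joint_pos': array([ 1.32758338e+00,  3.53638727e-01,  1.63412244e+00,  1.48684507e-05,
        1.15517074e+00, -2.40203509e-03]), 'dq': array([-8.50582258e-05,  1.21946732e-03, -7.67781207e-04,  1.30848274e-03,
       -9.53936303e-05, -1.22442114e-03]), 'effort': array([-5.49964607e-04, -5.93834531e+01, -3.34214401e+01,  6.98010740e-02,
        2.32756668e-02, -1.29594673e-04]), 'ee_pos': array([0.14900087, 0.60674611, 0.4039744 ]), 'eef_rot': array([ 0.18801451,  1.56269318, -0.19010393]), 'force': array([ 0.002698  , -0.01766978, -0.03072909]), 'moment': array([ 0.00407094, -0.02737796,  0.03301405]), 'width': 0.09188212841826603}
side {'mtx': array([[411.63957976,   0.        , 253.54089701],
       [  0.        , 411.63957976, 188.78035051],
       [  0.        ,   0.        ,   1.        ]]), 'eye': array([ 0.17586268, -0.45848762,  0.58643138]), 'rotation': array([-2.14583812,  0.61449361, -0.2924497 ])}
top {'mtx': array([[394.13792516,   0.        , 250.23658986],
       [  0.        , 394.13792516, 195.32233428],
       [  0.        ,   0.        ,   1.        ]]), 'eye': array([0.4196986 , 0.11235704, 0.92210546]), 'rotation': array([-2.18340683,  2.13497224, -0.11797493])}
```

View pics/side0.png

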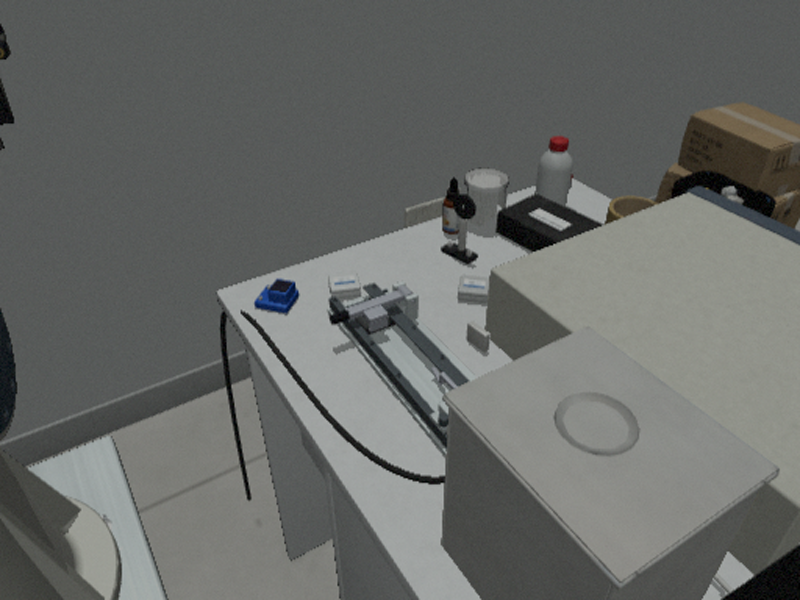

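View pics/top0.png

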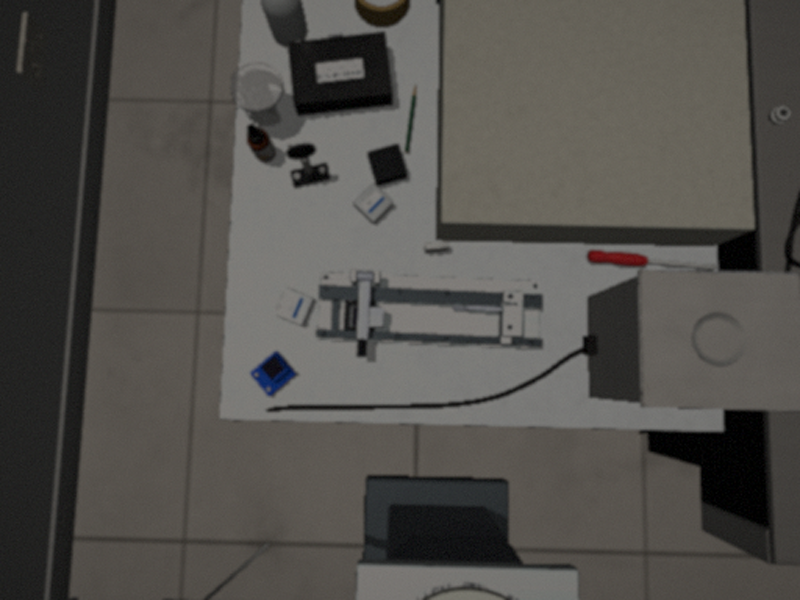

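```bash
cat > h.py <<'E'
import numpy as np,cv2
from scipy.spatial.transform import Rotation as R
from station import bot
def pt(n,u,v,z):
    c=bot.camera_info(n); K=c['mtx']; Rm=R.from_rotvec(c['rotation']).as_matrix()
    r=Rm@np.linalg.solve(K,[u,v,1.]); return c['eye']+r*(z-c['eye'][2])/r[2]
def cloud(n,d):
    c=bot.camera_info(n); K=c['mtx']; Rm=R.from_rotvec(c['rotation']).as_matrix()
    v,u=np.mgrid[:384,:512]; P=np.stack([(u-K[0,2])/K[0,0],(v-K[1,2])/K[1,1],np.ones(u.shape)],-1)*d[...,None]
    return P@Rm.T+c['eye']
E
python3 - <<'E'
from h import *
f=np.load('pics/top0.npz');p,d=f['p'],f['d']
c=p[160:245,190:360,::-1]; c=cv2.resize(cv2.convertScaleAbs(c,alpha=1.5),None,fx=4.7,fy=4.7,interpolation=cv2.INTER_CUBIC);cv2.imwrite('pics/top0c.png',c)
C=cloud('top',d); z=(C[...,2]*1000).round()
print(z[170:232:3,196:356:5].astype(int))
c=np.load('pics/side0.npz')['p'][170:300,195:335,::-1];cv2.imwrite('pics/side0c.png',cv2.resize(cv2.convertScaleAbs(c,alpha=1.5),None,fx=4.6,fy=4.6,interpolation=cv2.INTER_CUBIC))
for uv in((204,172),(204,222),(346,222),(346,176)): print(pt('top',*uv,0))
E
```

```text
[[ -2  -1   0  -1   2  -2  -3  -1 922  -1   0  -3   1  -2  -2   3  -4   2
   -1  -1  -1   0   0   0  -1  -4   0   2   0  -1  -2   0]
 [  0   1  -2  -1  -2  -1  50   2  -1  47  -2  -2  -1   1  -2  -2  -1   0
   -1   2   3   0   2   0   1  -1   0  -2  -4   0   0  -1]
 [ -3  -3   9   9   8  10  51  52  49  50   9   9   6  -3  -1  -1  -2  -4
    0   0   2  -2   2   2   3   1   1   0   1  -2  -4  -1]
 [  0   1  10   7   7  11  50  47  44  49   9   7   8   9   9  10   8   7
    7   7   9   5   7   9   8   9   6   1   1   1  -2   0]
 [  0   2  25   9   7   8  18  47  48  22   7   7  11   7   7   7   8   5
    7   6   9   6   6   8   5   8   7   7   9   7   0   1]
 [  3   0  23  22  23  28  24  47  48  22  23  24  26  25  24  26  21   8
    6   7   7   7   7   9   8  12   9   8   7   6  -1   1]
 [ -4   0  25  25  25  25  25  49  49  24  27  26  27  26  22  26  26  25
   25  24  25  24  26  23  24  29  43  43 922  26  20  -2]
 [ 17  -1   8  25  25  28  25  49  48  23  27  24  23  25  22  27  25  23
   25  26  26  25  24  26  25  30  44  46  27  24  24  -1]
 [ 19   2   8   9  12  22  18  51  4
[... 1139 characters left out ...]
  44  26  27  25  -1]
 [ -1  -3   2   1   1   1  -2  47   0   1   0  -1   0  -1  -1   0   0   1
   -2   1   7   8   4   7   6   4   5   6   9  16  21  -1]
 [ -1   1  -2   1   0  -1   1  51   0  -1  -1  -1   0  -1   2   1   1   2
    1   1  -3   0  -2   1   3  -1   0  -3   1  -1   1   0]
 [  1  -2   0  -1   1   0   1  51   1   1   0  -1  -2  -2  -5  -1  -2   0
    2   1   0  -1  -2  -1   2  -1   1   0  -1  -1   0  -1]
 [ -3  -1   3   0  -1  -1   1   2   1   2   0  -2   0   3   1  -3   1  -3
   -1  -1   1  -2   3  -2  -1  -1  -2  -1   0   0  -1   0]]
[0.579493   0.23000414 0.        ]
[0.46106046 0.22571686 0.        ]
[ 0.46851443 -0.10584654  0.        ]
[ 0.5772606  -0.10640992  0.        ]
```

View pics/top0c.png

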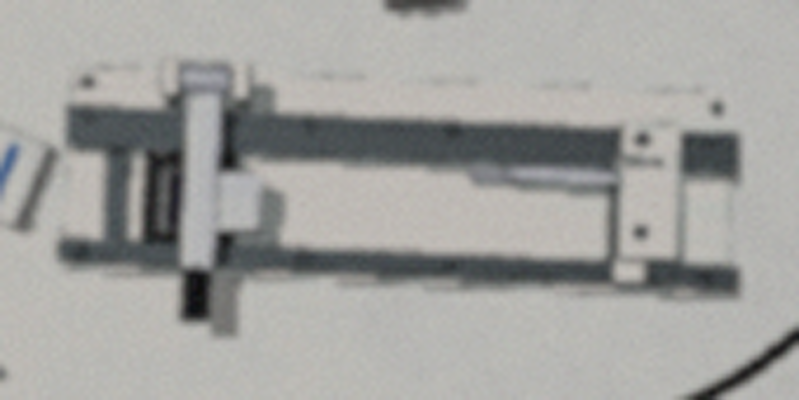

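View pics/side0c.png

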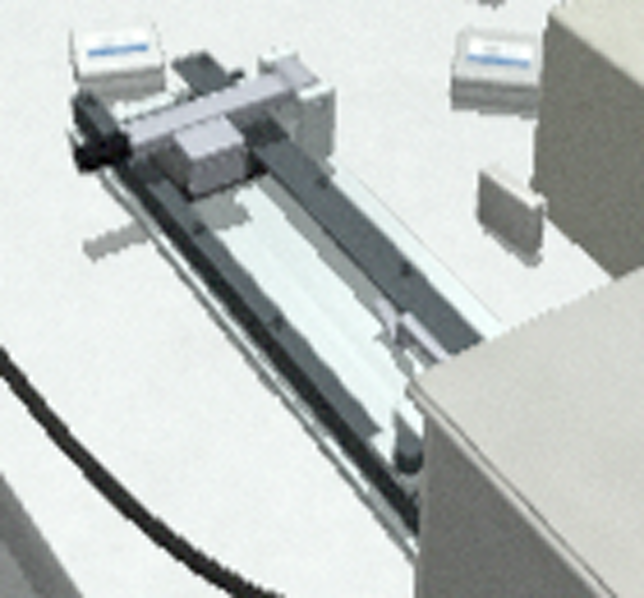

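Run:
```python
from h import *
f=np.load('pics/top0.npz');p=f['p'].astype(float).mean(2)
def cross(col,v0,v1,sign):
    s=p[v0:v1+1,col]; g=np.diff(s)*sign; i=np.argmax(g); 
    th=(s.max()+s.min())/2
    for k in range(len(s)-1):
        if (s[k]-th)*(s[k+1]-th)<=0 and (s[k+1]-s[k])*sign>0: return v0+k+(th-s[k])/(s[k+1]-s[k])
def rowcross(row,u0,u1,sign):
    s=p[row,u0:u1+1]; th=(s.max()+s.min())/2
    for k in range(len(s)-1):
        if (s[k]-th)*(s[k+1]-th)<=0 and (s[k+1]-s[k])*sign>0: return u0+k+(th-s[k])/(s[k+1]-s[k])
lip=np.array([pt('top',u,cross(u,188,199,1),25) for u in range(250,288)])
up=np.array([pt('top',u,cross(u,178,190,-1),25) for u in range(255,315)])
fen=np.array([pt('top',u,cross(u,206,217,-1),26) for u in range(255,315)])
for n,L in(('lip',lip),('up',up),('fen',fen)):
    a=np.polyfit(L[:,1],L[:,0],1); print(n,a, np.std(np.polyval(a,L[:,1])-L[:,0]), 'x at y=.15,.05',np.polyval(a,[.15,.05]))
# ends
for v in(184,186,188,190): 
    print('L',v,pt('top',rowcross(v,199,210,-1),v,25)[:2],'R',pt('top',rowcross(v,342,353,1),v,25)[:2])
for v in(211,212,213,214): print('LF',v,pt('top',rowcross(v,197,210,-1),v,26)[:2])
for v in(216,218,219,220): print('RF',v,pt('top',rowcross(v,342,353,1),v,26)[:2])
for v in(176,180,182): print('plateL' ,v)
# bar edges, z=48
for v in range(182,212,5): 
    s=p[v,222:250];print(v,s.astype(int))
```

```text
lip [ 0.02359479 -2.46682492] 0.010216016088443972 x at y=.15,.05 [-2.46328571 -2.46564518]
up [ 0.02067179 -3.07229965] 0.006764815166284954 x at y=.15,.05 [-3.06919888 -3.07126606]
fen [ 0.01906418 -1.39030278] 0.008287723184971823 x at y=.15,.05 [-1.38744315 -1.38934957]
L 184 [-3.00211368 -2.94199012] R [-3.19191237  5.67373929]
L 186 [-2.87747584 -2.94059186] R [-3.06853975  5.72311748]
L 188 [-2.75278103 -2.94841363] R [-2.94735566  5.86489191]
L 190 [-2.62885789 -2.92792145] R [-2.8231785  5.8643275]
LF 211 [-1.40269213 -3.13145023]
LF 212 [-1.33889452 -3.12581147]
LF 213 [-1.2751446  -3.11971373]
LF 214 [-1.21173295 -3.1001769 ]
RF 216 [-1.28933874  6.05584145]
RF 218 [-1.16303294  6.09664905]
RF 219 [-1.09954029  6.09940915]
RF 220 [-1.03607228  6.10161523]
plateL 176
plateL 180
plateL 182
182 [110 110  97  76  54  49  60  83 104 120 120 121 122 117 102  74  67  64
  55  49  51  62  73  76  78  82  97 116]
187 [ 55  55  54  55  55  54  62  87 115 122 120 120 118 114  94  53  32  36
  49  54  57  53  54  53  53  51  55  52]
192 [ 38  45  50  43  35  33  47  81 113 123 119 120 119 105  84  44  22  29
  45  59  61  64  70  66  64  59  58  57]
197 [ 26  39  51  59  43  31  51  86 115 122 119 118 117 107  99 104 108 112
 109 110 112 112 117 119 119 124 125 124]
202 [ 28  47  61  60  34  28  61  96 115 121 121 119 115 108 107 115 120 119
 120 120 122 118 109  94  80  78  78  82]
207 [ 29  46  62  55  33  41  80 113 123 121 119 118 117 111 111 115 121 119
 120 119 120 118 104  85  76  77  80  87]
```

Heights were in mm by mistake; rerun in metres, and add ends and bar.

Run:
```python
from h import *
f=np.load('pics/top0.npz');p=f['p'].astype(float).mean(2)
def cr(s,o,sign):
    th=(s.max()+s.min())/2
    for k in range(len(s)-1):
        if (s[k]-th)*(s[k+1]-th)<=0 and (s[k+1]-s[k])*sign>0: return o+k+(th-s[k])/(s[k+1]-s[k])
C=lambda u,a,b,s:cr(p[a:b+1,u],a,s)
H=lambda v,a,b,s:cr(p[v,a:b+1],a,s)
lip=np.array([pt('top',u,C(u,188,199,1),.025) for u in range(250,288)])
up=np.array([pt('top',u,C(u,178,190,-1),.025) for u in range(255,315)])
fen=np.array([pt('top',u,C(u,206,217,-1),.026) for u in range(255,315)])
for n,L in(('lip',lip),('up',up),('fen',fen)):
    a=np.polyfit(L[:,1],L[:,0],1); print(n,a, np.std(np.polyval(a,L[:,1])-L[:,0]), 'x at y=.15,.05',np.polyval(a,[.15,.05]))
for v in(184,186,188,190): 
    print('L',v,pt('top',H(v,199,210,-1),v,.025)[:2])
for v in(190,192,194,195): 
    print('R',pt('top',H(v,342,353,1),v,.025)[:2])
for v in(211,212,213,214): print('LF',v,pt('top',H(v,197,210,-1),v,.026)[:2])
for v in(218,219,220): print('RF',v,pt('top',H(v,342,353,1),v,.026)[:2])
for v in(184,187,190,193): print('bar',v,pt('top',H(v,226,233,1),v,.048)[:2],pt('top',H(v,233,239,-1),v,.048)[:2])
# grip
for v in(220,222,224,226): print('grip',v,H(v,224,231,-1),pt('top',H(v,224,231,-1),v,.043)[:2],pt('top',H(v,231,239,1),v,.043)[:2])
for u in(230,231,232): print('gripend',pt('top',u,C(u,222,234,1),.043)[:2],C(u,222,234,1),'start',pt('top',u,C(u,212,222,-1),.05)[:2])
# stop face: end block top z 44 left edge
for v in(198,202,206,210): print('blk',p[v,316:328].astype(int),pt('top',H(v,316,326,1),v,.044)[:2])
```

```text
lip [0.02359479 0.52449623] 0.00038063310642439925 x at y=.15,.05 [0.52803545 0.52567597]
up [0.02067179 0.54739595] 0.0002520466480120966 x at y=.15,.05 [0.55049671 0.54842954]
fen [0.01906418 0.48215663] 0.0002961442385453425 x at y=.15,.05 [0.48501626 0.48310984]
L 184 [0.54719008 0.22615733]
L 186 [0.54254627 0.22610524]
L 188 [0.53790033 0.22639666]
L 190 [0.53328314 0.22563316]
R [ 0.54052323 -0.10195257]
R [ 0.5359093 -0.102261 ]
R [ 0.53129402 -0.10226315]
R [ 0.52898644 -0.10217543]
LF 211 [0.48481787 0.22826762]
LF 212 [0.4825382  0.22806613]
LF 213 [0.48026023 0.22784824]
LF 214 [0.47799435 0.22715014]
RF 218 [ 0.47625416 -0.10147896]
RF 219 [ 0.47398539 -0.10157759]
RF 220 [ 0.47171749 -0.10165642]
bar 184 [0.54517364 0.16639818] [0.5455345  0.15001727]
bar 187 [0.53838418 0.1666107 ] [0.53875038 0.1500145 ]
bar 190 [0.53162058 0.1661934 ] [0.53197996 0.14993265]
bar 193 [0.52484314 0.16694093] [0.52521113 0.15031798]
grip 220 228.39285714285714 [0.46480671 0.16618472] [0.46509449 0.15337054]
grip 222 228.40322580645162 [0.46035461 0.16603215] [0.46062801 0.15387076]
grip 224 228.40495867768595 [0.45590725 0.16589898] [0.45617905 0.15382159]
grip 226 228.16666666666666 [0.45145304 0.16630025] [0.45174004 0.15356048]
gripend [0.44770282 0.16210956] 227.73170731707316 start [0.4718943  0.16241183]
gripend [0.44783705 0.15988726] 227.69379844961242 start [0.47201659 0.16019979]
gripend [0.44789581 0.15766285] 227.68992248062017 start [0.47175161 0.15797691]
blk [101 101  99  94  89  89 101 122 124 125 122 124] [ 0.51868936 -0.04267052]
blk [115 115 108  86  64  82 113 122 123 124 123 124] [ 0.50964447 -0.04068763]
blk [124 122 109  83  63  84 115 124 124 121 121 122] [ 0.5006616  -0.04055143]
blk [123 121 110  82  64  85 114 123 111  90  82  94] [ 0.49170204 -0.04052003]
```

```bash
cat >> h.py <<'E'
EX=np.array([-.0205,-.99979,0]);EY=np.array([.99979,-.0205,0]);O=np.array([.5100,.0770,0])
def W(x,y,z): return O+EX*x/1e3+EY*y/1e3+np.array([0,0,z/1e3])
def T(P): P=np.asarray(P)-O; return np.stack([P@EX,P@EY,P[...,2]],-1)*1e3
def st():
    s=bot.sense(); M=R.from_rotvec(s['eef_rot']).as_matrix(); e=s['ee_pos']
    print('t',round(s['t'],2),'TCP track',T(e).round(1),'grasp',T(e+M[:,0]*.171).round(1),'F track',(np.array([s['force']@EX,s['force']@EY,s['force'][2]])).round(1),'w',round(s['width']*1e3,1))
    return s,M
E
python3 - <<'E'
from h import *
s,M=st(); print('tool axes in track',np.stack([M.T@EX,M.T@EY,M.T[:,2]],0).round(3))
# desired: tool x=-z; tool y=±EX
for sg in(1,-1):
    D=np.stack([[0,0,-1],sg*EX,np.cross([0,0,-1],sg*EX)],1); print(sg,'turn',R.from_matrix(M.T@D).as_rotvec().round(4))
f=np.load('pics/top0.npz');C=T(cloud('top',f['d'])); ok=(f['d']>0)
P=C[ok]
for lo,hi in((60,120),(120,200),(200,300),(300,600)):
    q=P[(P[:,2]>lo)&(P[:,2]<hi)&(P[:,0]>-350)&(P[:,0]<500)&(abs(P[:,1])<350)]
    print(lo,hi,len(q)); 
    for a in range(-350,500,50):
        r=q[(q[:,0]>=a)&(q[:,0]<a+50)]
        if len(r)>3: print('  x',a,'y',np.percentile(r[:,1],[1,99]).round(),'minx',r[:,0].min().round())
E
```

```text
t 0.1 TCP track [-522.3 -371.8  404. ] grasp [-522.  -371.8  233. ] F track [ 0.  -0.3  0.3] w 91.9
tool axes in track [[ 0.001 -0.976  0.219]
 [-0.     0.219  0.976]
 [-1.    -0.001 -0.   ]]
1 turn [2.9212e+00 1.9000e-03 2.0000e-04]
-1 turn [-2.203e-01 -2.000e-04  1.300e-03]
60 120 4433
  x -300 y [236. 349.] minx -287.0
  x -250 y [234. 348.] minx -250.0
  x -200 y [209. 224.] minx -197.0
  x 0 y [114. 345.] minx 15.0
  x 50 y [114. 236.] minx 50.0
  x 100 y [115. 148.] minx 100.0
  x 150 y [116. 324.] minx 150.0
  x 200 y [-85. 119.] minx 200.0
  x 250 y [-108.  120.] minx 250.0
  x 300 y [119. 207.] minx 300.0
  x 350 y [120. 236.] minx 350.0
  x 400 y [121. 288.] minx 400.0
  x 450 y [-306.  347.] minx 474.0
120 200 22162
  x 0 y [116. 348.] minx 16.0
  x 50 y [117. 347.] minx 50.0
  x 100 y [118. 348.] minx 100.0
  x 150 y [119. 348.] minx 150.0
  x 200 y [-79. 347.] minx 200.0
  x 250 y [-106.  348.] minx 250.0
  x 300 y [122. 348.] minx 300.0
  x 350 y [123. 348.] minx 350.0
  x 400 y [123. 347.] minx 400.0
200 300 9119
  x 200 y [-111.   43.] minx 243.0
  x 250 y [-111.   43.] minx 250.0
  x 300 y [-110.   45.] minx 300.0
  x 350 y [-109.   46.] minx 350.0
  x 400 y [-108.   46.] minx 400.0
300 600 0
```

Call:
apply_moves:
  increments:
    - {"rx":-0.11,"hand":0.5}
    - {"rx":-0.11,"hand":0.5}
    - {"dy":-0.0245,"dz":0.0177,"dx":0.0055,"hand":0.5}
    - {"dy":-0.0245,"dz":0.0177,"dx":0.0055,"hand":0.5}
    - {"dy":-0.0245,"dz":0.0177,"dx":0.0055,"hand":0.5}
    - {"dy":-0.0245,"dz":0.0177,"dx":0.0055,"hand":0.5}
    - {"dy":-0.0245,"dz":0.0177,"dx":0.0055,"hand":0.5}
    - {"dy":-0.0245,"dz":0.0177,"dx":0.0055,"hand":0.5}
    - {"dy":-0.0245,"dz":0.0177,"dx":0.0055,"hand":0.5}
    - {"dy":-0.0245,"dz":0.0177,"dx":0.0055,"hand":0.5}
    - {"dy":-0.0245,"dz":0.0177,"dx":0.0055,"hand":0.5}
    - {"dy":-0.0245,"dz":0.0177,"dx":0.0055,"hand":0.5}
    - {"dy":-0.0245,"dz":0.0177,"dx":0.0055,"hand":0.5}
    - {"dy":-0.0245,"dz":0.0177,"dx":0.0055,"hand":0.5}
    - {"dy":-0.0245,"dz":0.0177,"dx":0.0055,"hand":0.5}
    - {"dy":-0.0245,"dz":0.0177,"dx":0.0055,"hand":0.5}
    - {"dy":-0.0245,"dz":0.0177,"dx":0.0055,"hand":0.5}
    - {"dy":-0.0245,"dz":0.0177,"dx":0.0055,"hand":0.5}
    - {"dy":-0.0245,"dz":0.0177,"dx":0.0055,"hand":0.5}
    - {"dy":-0.0245,"dz":0.0177,"dx":0.0055,"hand":0.5}

```text
invalid input at $.increments[0]: expected keys rx, ry, rz, dx, dy, dz, hand
```

Run:
```python
from h import *
s,M=st(); print('tool axes in track',np.stack([M.T@EX,M.T@EY,M.T[:,2]],0).round(3),s['joint_pos'].round(2))
```

```text
t 0.1 TCP track [-522.3 -371.8  404. ] grasp [-522.  -371.8  233. ] F track [ 0.  -0.3  0.3] w 91.9
tool axes in track [[ 0.001 -0.976  0.219]
 [-0.     0.219  0.976]
 [-1.    -0.001 -0.   ]] [ 1.33  0.35  1.63  0.    1.16 -0.  ]
```

All keys are needed. Repeat.

Call:
apply_moves:
  increments:
    - {"rx":-0.11,"ry":0,"rz":0,"dx":0,"dy":0,"dz":0,"hand":0.5}
    - {"rx":-0.11,"ry":0,"rz":0,"dx":0,"dy":0,"dz":0,"hand":0.5}
    - {"rx":0,"ry":0,"rz":0,"dx":0.0055,"dy":-0.0245,"dz":0.0177,"hand":0.5}
    - {"rx":0,"ry":0,"rz":0,"dx":0.0055,"dy":-0.0245,"dz":0.0177,"hand":0.5}
    - {"rx":0,"ry":0,"rz":0,"dx":0.0055,"dy":-0.0245,"dz":0.0177,"hand":0.5}
    - {"rx":0,"ry":0,"rz":0,"dx":0.0055,"dy":-0.0245,"dz":0.0177,"hand":0.5}
    - {"rx":0,"ry":0,"rz":0,"dx":0.0055,"dy":-0.0245,"dz":0.0177,"hand":0.5}
    - {"rx":0,"ry":0,"rz":0,"dx":0.0055,"dy":-0.0245,"dz":0.0177,"hand":0.5}
    - {"rx":0,"ry":0,"rz":0,"dx":0.0055,"dy":-0.0245,"dz":0.0177,"hand":0.5}
    - {"rx":0,"ry":0,"rz":0,"dx":0.0055,"dy":-0.0245,"dz":0.0177,"hand":0.5}
    - {"rx":0,"ry":0,"rz":0,"dx":0.0055,"dy":-0.0245,"dz":0.0177,"hand":0.5}
    - {"rx":0,"ry":0,"rz":0,"dx":0.0055,"dy":-0.0245,"dz":0.0177,"hand":0.5}
    - {"rx":0,"ry":0,"rz":0,"dx":0.0055,"dy":-0.0245,"dz":0.0177,"hand":0.5}
    - {"rx":0,"ry":0,"rz":0,"dx":0.0055,"dy":-0.0245,"dz":0.0177,"hand":0.5}
    - {"rx":0,"ry":0,"rz":0,"dx":0.0055,"dy":-0.0245,"dz":0.0177,"hand":0.5}
    - {"rx":0,"ry":0,"rz":0,"dx":0.0055,"dy":-0.0245,"dz":0.0177,"hand":0.5}
    - {"rx":0,"ry":0,"rz":0,"dx":0.0055,"dy":-0.0245,"dz":0.0177,"hand":0.5}
    - {"rx":0,"ry":0,"rz":0,"dx":0.0055,"dy":-0.0245,"dz":0.0177,"hand":0.5}
    - {"rx":0,"ry":0,"rz":0,"dx":0.0055,"dy":-0.0245,"dz":0.0177,"hand":0.5}
    - {"rx":0,"ry":0,"rz":0,"dx":0.0055,"dy":-0.0245,"dz":0.0177,"hand":0.5}

```text
t: 1.77
ee_pos: [0.4589, 0.158, 0.3053]
eef_rot: [0.016, 1.571, -0.016]
force: [1.0, 0.4, 0.6]
width: 0.046
```

Run:
```python
from h import *
s,M=st(); print('tool axes in track',np.stack([M.T@EX,M.T@EY,M.T[:,2]],0).round(3),s['joint_pos'].round(2))
```

```text
t 1.77 TCP track [-80.  -52.7 305.3] grasp [-79.9 -52.8 134.3] F track [-0.4  1.   0.6] w 46.0
tool axes in track [[ 0. -1.  0.]
 [-0.  0.  1.]
 [-1. -0. -0.]] [ 0.33  0.27  2.02  0.    0.86 -1.22]
```

Call:
apply_moves:
  increments:
    - {"rx":0,"ry":0,"rz":0,"dx":0.021,"dy":0.001,"dz":0,"hand":0.5}
    - {"rx":0,"ry":0,"rz":0,"dx":0.021,"dy":0,"dz":0,"hand":0.5}
    - {"rx":0,"ry":0,"rz":0,"dx":0.021,"dy":0,"dz":0,"hand":0.5}
    - {"rx":0,"ry":0,"rz":0,"dx":0.021,"dy":0,"dz":0,"hand":0.5}
    - {"rx":0,"ry":0,"rz":0,"dx":0,"dy":0,"dz":0,"hand":0.5}

```text
t: 2.18
ee_pos: [0.457, 0.1598, 0.2185]
eef_rot: [0.015, 1.576, -0.018]
force: [-0.9, -0.7, -0.6]
width: 0.0463
```

Run:
```python
from h import *
s,M=st()
p,d=bot.grab_frame('side');cv2.imwrite('pics/s1.png',cv2.resize(cv2.convertScaleAbs(p[140:290,150:350,::-1],alpha=1.5),None,fx=4,fy=4,interpolation=cv2.INTER_CUBIC))
```

```text
t 2.18 TCP track [-81.7 -54.7 218.5] grasp [-81.3 -55.6  47.6] F track [ 0.7 -0.9 -0.6] w 46.3
```

View pics/s1.png

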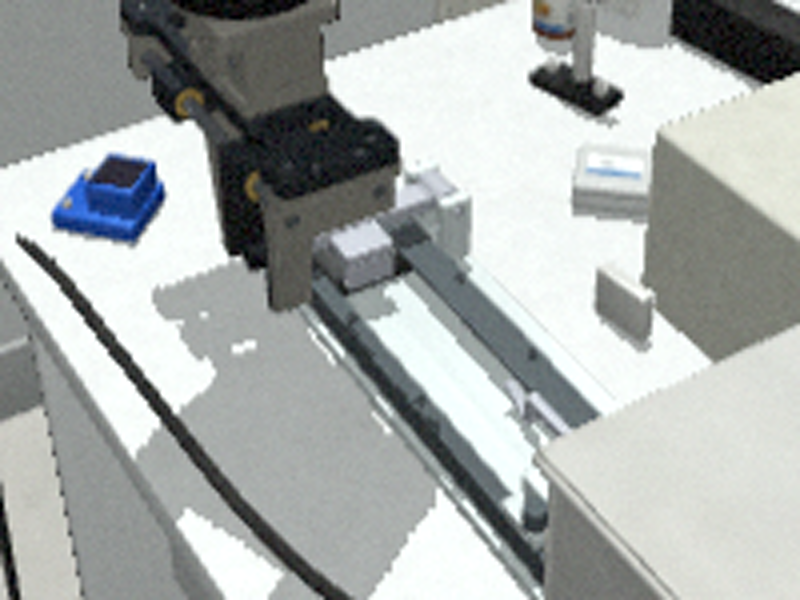

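Call:
apply_moves:
  increments:
    - {"rx":0,"ry":0,"rz":0,"dx":-0.002,"dy":0,"dz":0.002,"hand":0.5}
    - {"rx":0,"ry":0,"rz":0,"dx":0,"dy":0,"dz":0,"hand":0.0}
    - {"rx":0,"ry":0,"rz":0,"dx":0,"dy":0,"dz":0,"hand":0.0}
    - {"rx":0,"ry":0,"rz":0,"dx":0,"dy":0,"dz":0,"hand":0.0}
    - {"rx":0,"ry":0,"rz":0,"dx":0,"dy":0,"dz":0,"hand":0.0}
    - {"rx":0,"ry":0,"rz":0,"dx":0,"dy":0,"dz":0,"hand":0.0}
    - {"rx":0,"ry":0,"rz":0,"dx":0,"dy":0,"dz":0,"hand":0.0}

```text
t: 2.82
ee_pos: [0.4603, 0.1597, 0.2239]
eef_rot: [0.014, 1.571, -0.017]
force: [1.1, -7.7, -0.0]
width: 0.0128
```

Run:
```python
from h import *
s,M=st()
```

```text
t 2.82 TCP track [-81.6 -51.3 223.9] grasp [-81.3 -51.3  52.9] F track [ 7.6  1.3 -0. ] w 12.8
```

Run:
```python
import numpy as np
t=np.linspace(0,1.86,21+10);y=104*(1-np.cos(t));z=104*np.sin(t)
for a,b in zip(np.diff(z),np.diff(y)): print(f"{-a/1e3:.4f} {b/1e3:.4f}")
```

```text
-0.0064 0.0002
-0.0064 0.0006
-0.0064 0.0010
-0.0063 0.0014
-0.0062 0.0018
-0.0061 0.0022
-0.0059 0.0025
-0.0058 0.0029
-0.0056 0.0032
-0.0054 0.0036
-0.0051 0.0039
-0.0049 0.0042
-0.0046 0.0045
-0.0043 0.0048
-0.0040 0.0050
-0.0037 0.0053
-0.0034 0.0055
-0.0030 0.0057
-0.0027 0.0059
-0.0023 0.0060
-0.0019 0.0062
-0.0015 0.0063
-0.0011 0.0063
-0.0007 0.0064
-0.0003 0.0064
0.0001 0.0064
0.0005 0.0064
0.0009 0.0064
0.0013 0.0063
0.0016 0.0062
```

Call:
apply_moves:
  increments:
    - {"rx":0,"ry":0,"rz":0,"dx":-0.0064,"dy":-0.0005,"dz":0.0002,"hand":0}
    - {"rx":0,"ry":0,"rz":0,"dx":-0.0064,"dy":0,"dz":0.0006,"hand":0}
    - {"rx":0,"ry":0,"rz":0,"dx":-0.0064,"dy":0,"dz":0.001,"hand":0}
    - {"rx":0,"ry":0,"rz":0,"dx":-0.0063,"dy":0,"dz":0.0014,"hand":0}
    - {"rx":0,"ry":0,"rz":0,"dx":-0.0062,"dy":0,"dz":0.0018,"hand":0}
    - {"rx":0,"ry":0,"rz":0,"dx":-0.0061,"dy":0,"dz":0.0022,"hand":0}

```text
t: 3.32
ee_pos: [0.4667, 0.1594, 0.2617]
eef_rot: [0.015, 1.574, -0.017]
force: [-2.1, -4.5, -5.6]
width: 0.0127
```

Run:
```python
from h import *
s,M=st()
```

```text
t 3.32 TCP track [-81.5 -45.  261.7] grasp [-81.2 -45.5  90.7] F track [ 4.5 -2.  -5.6] w 12.7
```

Grip is following with small forces; continue the arc.

Call:
apply_moves:
  increments:
    - {"rx":0,"ry":0,"rz":0,"dx":-0.0059,"dy":-0.0005,"dz":0.0025,"hand":0}
    - {"rx":0,"ry":0,"rz":0,"dx":-0.0058,"dy":0,"dz":0.0029,"hand":0}
    - {"rx":0,"ry":0,"rz":0,"dx":-0.0056,"dy":0,"dz":0.0032,"hand":0}
    - {"rx":0,"ry":0,"rz":0,"dx":-0.0054,"dy":0,"dz":0.0036,"hand":0}
    - {"rx":0,"ry":0,"rz":0,"dx":-0.0051,"dy":0,"dz":0.0039,"hand":0}
    - {"rx":0,"ry":0,"rz":0,"dx":-0.0049,"dy":0,"dz":0.0042,"hand":0}
    - {"rx":0,"ry":0,"rz":0,"dx":-0.0046,"dy":0,"dz":0.0045,"hand":0}
    - {"rx":0,"ry":0,"rz":0,"dx":-0.0043,"dy":0,"dz":0.0048,"hand":0}
    - {"rx":0,"ry":0,"rz":0,"dx":-0.004,"dy":0,"dz":0.005,"hand":0}
    - {"rx":0,"ry":0,"rz":0,"dx":-0.0037,"dy":0,"dz":0.0053,"hand":0}

```text
t: 4.15
ee_pos: [0.5078, 0.1583, 0.3111]
eef_rot: [0.016, 1.571, -0.016]
force: [-1.7, -3.1, -7.3]
width: 0.0131
```

Run:
```python
from h import *
s,M=st()
```

```text
t 4.15 TCP track [-81.3  -3.9 311.1] grasp [-81.2  -4.  140.1] F track [ 3.1 -1.7 -7.3] w 13.1
```

Call:
apply_moves:
  increments:
    - {"rx":0,"ry":0,"rz":0,"dx":-0.0034,"dy":-0.0003,"dz":0.0055,"hand":0}
    - {"rx":0,"ry":0,"rz":0,"dx":-0.003,"dy":0,"dz":0.0057,"hand":0}
    - {"rx":0,"ry":0,"rz":0,"dx":-0.0027,"dy":0,"dz":0.0059,"hand":0}
    - {"rx":0,"ry":0,"rz":0,"dx":-0.0023,"dy":0,"dz":0.006,"hand":0}
    - {"rx":0,"ry":0,"rz":0,"dx":-0.0019,"dy":0,"dz":0.0062,"hand":0}
    - {"rx":0,"ry":0,"rz":0,"dx":-0.0015,"dy":0,"dz":0.0063,"hand":0}
    - {"rx":0,"ry":0,"rz":0,"dx":-0.0011,"dy":0,"dz":0.0063,"hand":0}
    - {"rx":0,"ry":0,"rz":0,"dx":-0.0007,"dy":0,"dz":0.0064,"hand":0}
    - {"rx":0,"ry":0,"rz":0,"dx":-0.0003,"dy":0,"dz":0.0064,"hand":0}

```text
t: 4.9
ee_pos: [0.562, 0.1571, 0.3269]
eef_rot: [0.016, 1.574, -0.017]
force: [-5.2, 3.9, -21.2]
width: 0.0125
```

Run:
```python
from h import *
s,M=st()
```

```text
t 4.9 TCP track [-81.1  50.4 326.9] grasp [-81.1  49.8 155.9] F track [ -3.8  -5.3 -21.2] w 12.5
```

Call:
apply_moves:
  increments:
    - {"rx":0,"ry":0,"rz":0,"dx":0.0015,"dy":0,"dz":0.0064,"hand":0}
    - {"rx":0,"ry":0,"rz":0,"dx":0.0012,"dy":0,"dz":0.0064,"hand":0}
    - {"rx":0,"ry":0,"rz":0,"dx":0.0012,"dy":0,"dz":0.0064,"hand":0}
    - {"rx":0,"ry":0,"rz":0,"dx":0.0015,"dy":0,"dz":0.0063,"hand":0}

```text
t: 5.23
ee_pos: [0.5845, 0.1567, 0.3237]
eef_rot: [0.017, 1.584, -0.017]
force: [-53.9, 3.6, 49.3]
width: 0.0038
```

Run:
```python
from h import *
s,M=st()
```

```text
t 5.23 TCP track [-81.2  72.9 323.7] grasp [-81.1  70.6 152.7] F track [ -2.5 -54.   49.3] w 3.8
```

Call:
apply_moves:
  increments:
    - {"rx":0,"ry":0,"rz":0,"dx":-0.004,"dy":0,"dz":-0.004,"hand":0.04}
    - {"rx":0,"ry":0,"rz":0,"dx":-0.008,"dy":0,"dz":0,"hand":0.04}

```text
t: 5.4
ee_pos: [0.582, 0.1564, 0.3341]
eef_rot: [0.016, 1.576, -0.017]
force: [-8.5, 0.5, -2.2]
width: 0.0038
```

Run:
```python
from h import *
s,M=st()
for n,(a,b,c,e) in dict(side=(100,250,170,370),top=(120,240,180,340)).items():
    p,d=bot.grab_frame(n);cv2.imwrite(f'pics/{n}2.png',cv2.resize(cv2.convertScaleAbs(p[a:b,c:e,::-1],alpha=1.5),None,fx=4,fy=4,interpolation=cv2.INTER_CUBIC))
```

```text
t 5.4 TCP track [-80.9  70.4 334.1] grasp [-80.7  69.4 163.1] F track [-0.3 -8.5 -2.2] w 3.8
```

View pics/side2.png

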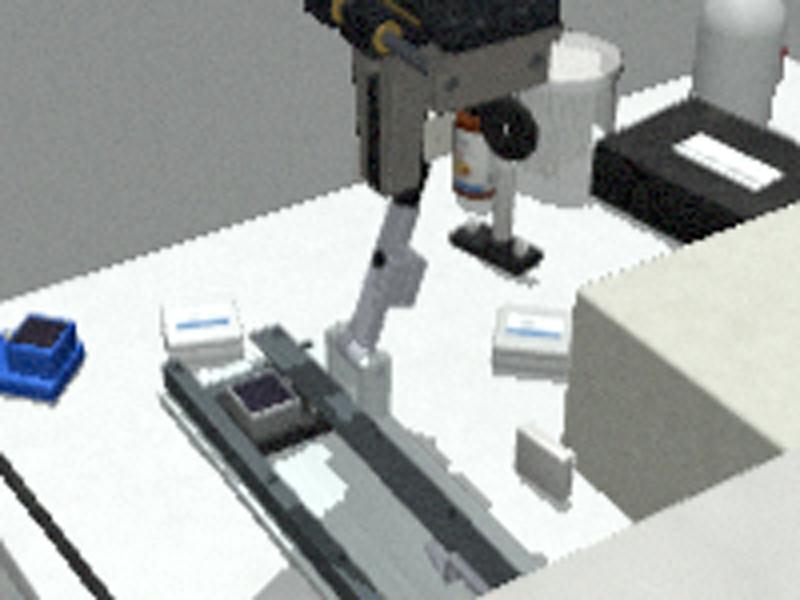

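View pics/top2.png

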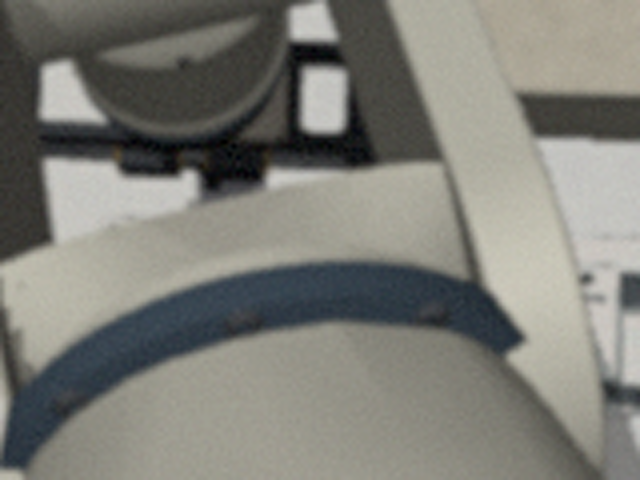

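Call:
apply_moves:
  increments:
    - {"rx":0,"ry":0,"rz":0,"dx":-0.015,"dy":0,"dz":0,"hand":0}
    - {"rx":0,"ry":0,"rz":0,"dx":-0.015,"dy":0,"dz":-0.02,"hand":0}
    - {"rx":0,"ry":0,"rz":0,"dx":0,"dy":0,"dz":-0.035,"hand":0}
    - {"rx":0,"ry":0,"rz":0,"dx":0,"dy":0,"dz":-0.035,"hand":0}
    - {"rx":0,"ry":0,"rz":0,"dx":0,"dy":0,"dz":0,"hand":0}

```text
t: 5.92
ee_pos: [0.4907, 0.1582, 0.3663]
eef_rot: [0.016, 1.568, -0.016]
force: [0.4, -0.3, -0.2]
width: 0.0006
```

Run:
```python
from h import *
s,M=st()
for n,(a,b,c,e) in dict(side=(100,250,170,370)).items():
    p,d=bot.grab_frame(n);np.savez('pics/side3.npz',p=p,d=d);cv2.imwrite(f'pics/{n}3.png',cv2.resize(cv2.convertScaleAbs(p[a:b,c:e,::-1],alpha=1.5),None,fx=4,fy=4,interpolation=cv2.INTER_CUBIC))
c=bot.camera_info('side');Rm=R.from_rotvec(c['rotation']).as_matrix()
for th in(1.4,1.57,1.7,1.8,1.9):
    for r in(104,):
        q=c['mtx']@(Rm.T@(W(-81,50-117*np.cos(th),43+117*np.sin(th))-c['eye']));print(th,((q/q[2])[:2]-[170,100])*4)
q=c['mtx']@(Rm.T@(W(-81,50,43)-c['eye']));print(((q/q[2])[:2]-[170,100])*4)
```

```text
t 5.92 TCP track [-80.8 -20.9 366.3] grasp [-80.8 -20.5 195.3] F track [ 0.3  0.4 -0.2] w 0.6
1.4 [319.61389832 178.81389575]
1.57 [353.2646427  165.42011228]
1.7 [378.6536543  159.18469952]
1.8 [397.61730375 156.79299847]
1.9 [415.84810864 156.47943868]
[354.1480125  349.73278478]
```

View pics/side3.png

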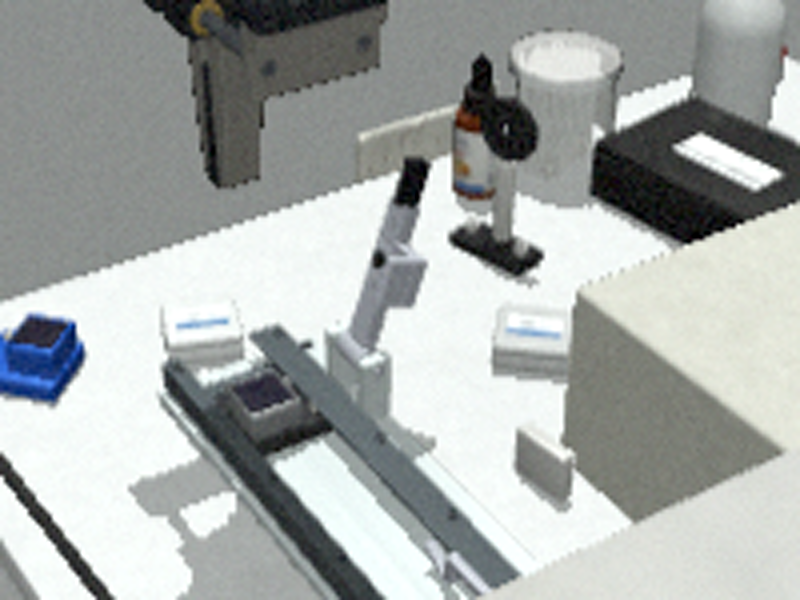

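Run:
```python
from h import *
f=np.load('pics/side3.npz')
c=f['p'][180:225,215:265,::-1];cv2.imwrite('pics/s3z.png',cv2.resize(cv2.convertScaleAbs(c,alpha=1.5),None,fx=14,fy=13,interpolation=cv2.INTER_CUBIC))
C=T(cloud('side',f['d'])).round(); 
m=(C[...,2]>32)&(C[...,2]<40)&(C[...,0]>-150)&(C[...,0]<-40)&(abs(C[...,1])<28)
q=C[m];print(len(q),np.percentile(q,[2,50,98],axis=0))
p,d=bot.grab_frame('top');np.savez('pics/top3.npz',p=p,d=d);cv2.imwrite('pics/top3.png',cv2.resize(cv2.convertScaleAbs(p[160:245,190:360,::-1],alpha=1.5),None,fx=4.7,fy=4.7,interpolation=cv2.INTER_CUBIC))
```

```text
153 [[-99. -23.  33.]
 [-79.  -9.  37.]
 [-65.   5.  39.]]
```

View pics/s3z.png

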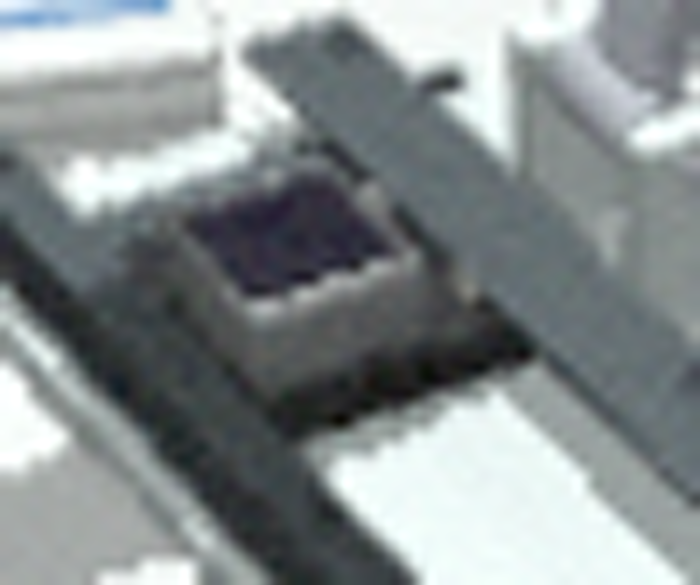

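View pics/top3.png

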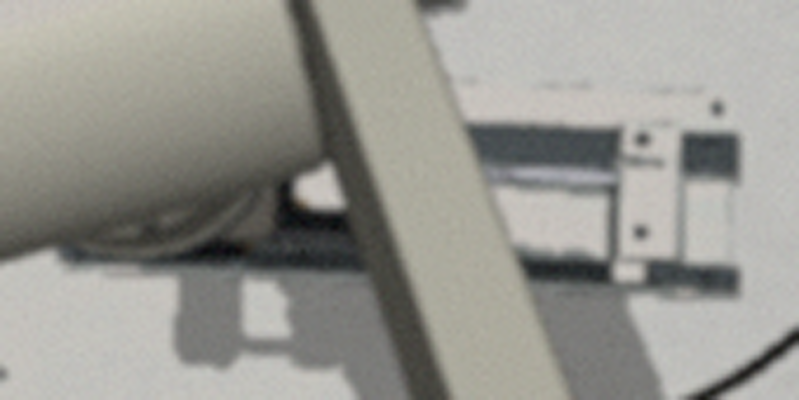

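Call:
apply_moves:
  increments:
    - {"rx":0,"ry":0,"rz":0,"dx":0,"dy":0.0235,"dz":0.0065,"hand":0}
    - {"rx":0,"ry":0,"rz":0,"dx":0,"dy":0.0235,"dz":0.0065,"hand":0}
    - {"rx":0,"ry":0,"rz":0,"dx":0.028,"dy":0,"dz":0,"hand":0}
    - {"rx":0,"ry":0,"rz":0,"dx":0.028,"dy":0,"dz":0,"hand":0}
    - {"rx":0,"ry":0,"rz":0,"dx":0.028,"dy":0,"dz":0,"hand":0}
    - {"rx":0,"ry":0,"rz":0,"dx":0.02,"dy":0,"dz":0,"hand":0}
    - {"rx":0,"ry":0,"rz":0,"dx":0,"dy":0,"dz":0,"hand":0}
    - {"rx":0,"ry":0,"rz":0,"dx":0,"dy":0,"dz":0,"hand":0}

```text
t: 6.68
ee_pos: [0.5094, 0.2054, 0.2605]
eef_rot: [0.017, 1.569, -0.016]
force: [0.3, 0.5, 0.7]
width: 0.0006
```

Run:
```python
from h import *
s,M=st()
for n,(a,b,c,e) in dict(side=(100,250,170,370)).items():
    p,d=bot.grab_frame(n);cv2.imwrite(f'pics/{n}4.png',cv2.resize(cv2.convertScaleAbs(p[a:b,c:e,::-1],alpha=1.5),None,fx=4,fy=4,interpolation=cv2.INTER_CUBIC))
```

```text
t 6.68 TCP track [-128.3   -3.2  260.5] grasp [-128.4   -3.    89.5] F track [-0.5  0.2  0.7] w 0.6
```

View pics/side4.png

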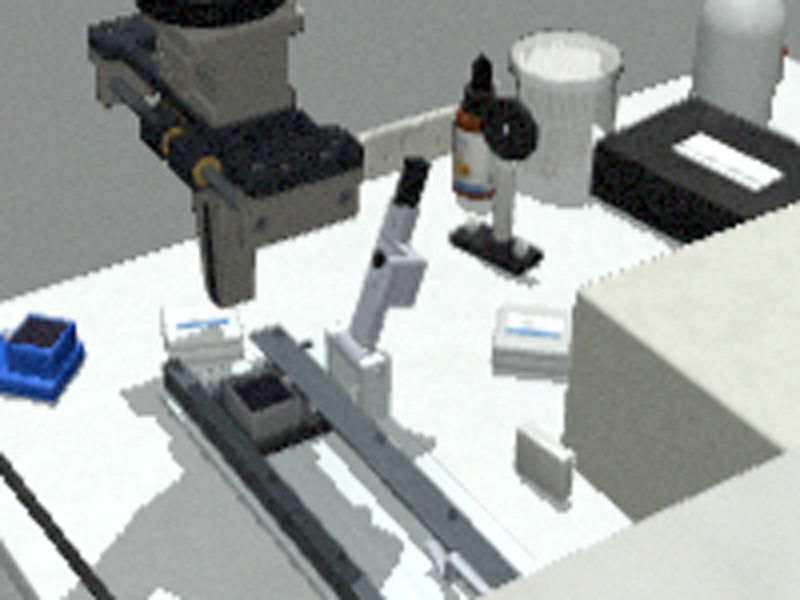

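Run:
```python
from h import *
p,d=bot.grab_frame('side');C=T(cloud('side',d));P=C[d>0]
q=P[(abs(P[:,0]+128)<130)&(P[:,2]>75)&(abs(P[:,1])<120)]
for z in range(80,330,15):
    r=q[(q[:,2]>=z)&(q[:,2]<z+15)&~((abs(q[:,0]+81)<14)&(q[:,1]>45)&(q[:,2]<170))]
    if len(r)>3: print(z,np.percentile(r,[1,99],axis=0).round().tolist())
```

```text
80 [[-141.0, -13.0, 81.0], [-50.0, 69.0, 95.0]]
95 [[-139.0, -13.0, 95.0], [-50.0, 72.0, 110.0]]
110 [[-141.0, -13.0, 110.0], [-50.0, 75.0, 125.0]]
125 [[-142.0, -14.0, 125.0], [-108.0, -3.0, 139.0]]
140 [[-131.0, -15.0, 140.0], [-108.0, -8.0, 150.0]]
155 [[-210.0, -34.0, 160.0], [-39.0, 27.0, 170.0]]
170 [[-209.0, -35.0, 170.0], [-36.0, 26.0, 185.0]]
185 [[-216.0, -34.0, 185.0], [-32.0, 28.0, 200.0]]
200 [[-218.0, -33.0, 200.0], [-33.0, 25.0, 215.0]]
215 [[-143.0, -27.0, 215.0], [-85.0, 15.0, 230.0]]
230 [[-133.0, -34.0, 230.0], [-85.0, 23.0, 245.0]]
245 [[-146.0, -40.0, 245.0], [-86.0, 32.0, 260.0]]
260 [[-133.0, -36.0, 260.0], [-94.0, 21.0, 274.0]]
275 [[-138.0, -43.0, 276.0], [-85.0, 31.0, 289.0]]
290 [[-138.0, -44.0, 290.0], [-86.0, 27.0, 305.0]]
305 [[-135.0, -42.0, 305.0], [-87.0, 27.0, 320.0]]
320 [[-134.0, -42.0, 320.0], [-87.0, 28.0, 335.0]]
```

Call:
apply_moves:
  increments:
    - {"rx":0,"ry":0,"rz":0,"dx":0.02,"dy":0.001,"dz":-0.005,"hand":0}
    - {"rx":0,"ry":0,"rz":0,"dx":0.016,"dy":0,"dz":0,"hand":0}
    - {"rx":0,"ry":0,"rz":0,"dx":0.005,"dy":0,"dz":0,"hand":0}
    - {"rx":0,"ry":0,"rz":0,"dx":0.002,"dy":0,"dz":0,"hand":0}
    - {"rx":0,"ry":0,"rz":0,"dx":0,"dy":0,"dz":0,"hand":0}
    - {"rx":0,"ry":0,"rz":0,"dx":0,"dy":0,"dz":0,"hand":0}

```text
t: 7.28
ee_pos: [0.5034, 0.2065, 0.2185]
eef_rot: [0.017, 1.569, -0.016]
force: [-0.2, -0.1, 0.9]
width: 0.0009
```

Run:
```python
from h import *
s,M=st()
```

```text
t 7.28 TCP track [-129.3   -9.2  218.5] grasp [-129.4   -8.9   47.5] F track [ 0.1 -0.2  0.9] w 0.9
```

Call:
apply_moves:
  increments:
    - {"rx":0,"ry":0,"rz":0,"dx":0.0025,"dy":0,"dz":0,"hand":0}
    - {"rx":0,"ry":0,"rz":0,"dx":0,"dy":-0.004,"dz":0,"hand":0}
    - {"rx":0,"ry":0,"rz":0,"dx":0,"dy":-0.003,"dz":0,"hand":0}
    - {"rx":0,"ry":0,"rz":0,"dx":0,"dy":-0.002,"dz":0,"hand":0}
    - {"rx":0,"ry":0,"rz":0,"dx":0,"dy":-0.002,"dz":0,"hand":0}
    - {"rx":0,"ry":0,"rz":0,"dx":0,"dy":-0.002,"dz":0,"hand":0}
    - {"rx":0,"ry":0,"rz":0,"dx":0,"dy":-0.002,"dz":0,"hand":0}
    - {"rx":0,"ry":0,"rz":0,"dx":0,"dy":-0.002,"dz":0,"hand":0}

```text
t: 7.95
ee_pos: [0.5024, 0.189, 0.2148]
eef_rot: [0.016, 1.571, -0.016]
force: [0.3, 0.1, 0.3]
width: 0.0004
```

Run:
```python
from h import *
s,M=st()
```

```text
t 7.95 TCP track [-111.9   -9.9  214.8] grasp [-111.9   -9.9   43.8] F track [-0.1  0.3  0.3] w 0.4
```

Call:
apply_moves:
  increments:
    - {"rx":0,"ry":0,"rz":0,"dx":0,"dy":-0.004,"dz":0.001,"hand":0}
    - {"rx":0,"ry":0,"rz":0,"dx":0,"dy":-0.005,"dz":0,"hand":0}
    - {"rx":0,"ry":0,"rz":0,"dx":0,"dy":-0.005,"dz":0,"hand":0}
    - {"rx":0,"ry":0,"rz":0,"dx":0,"dy":-0.005,"dz":0,"hand":0}
    - {"rx":0,"ry":0,"rz":0,"dx":0,"dy":-0.005,"dz":0,"hand":0}
    - {"rx":0,"ry":0,"rz":0,"dx":0,"dy":-0.005,"dz":0,"hand":0}

```text
t: 8.45
ee_pos: [0.5027, 0.1596, 0.2148]
eef_rot: [0.016, 1.571, -0.016]
force: [0.0, 0.6, -0.1]
width: 0.0006
```

Run:
```python
from h import *
s,M=st()
p,d=bot.grab_frame('side');np.savez('pics/side5.npz',p=p,d=d);cv2.imwrite(f'pics/side5.png',cv2.resize(cv2.convertScaleAbs(p[120:270,180:360,::-1],alpha=1.5),None,fx=4,fy=4,interpolation=cv2.INTER_CUBIC))
```

```text
t 8.45 TCP track [-82.5  -9.  214.8] grasp [-82.5  -9.   43.8] F track [-0.6 -0.  -0.1] w 0.6
```

View pics/side5.png

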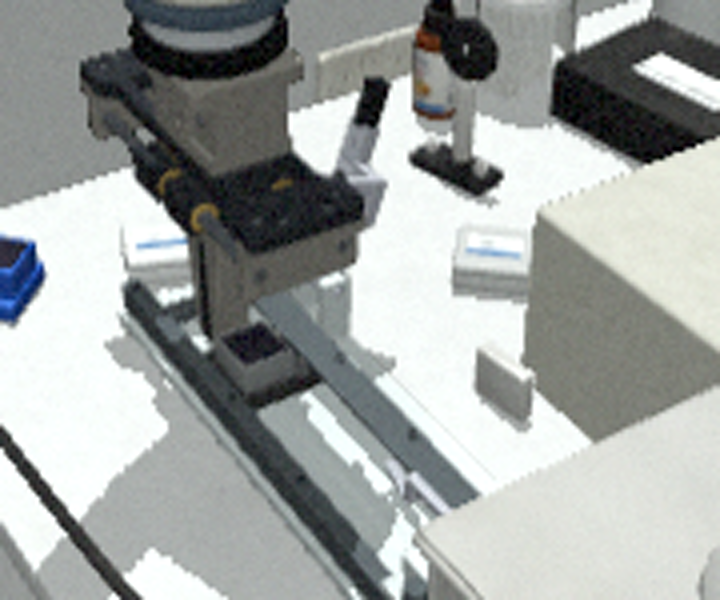

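Run:
```python
from h import *
f=np.load('pics/side5.npz');C=T(cloud('side',f['d']))
m=(C[...,2]>31)&(C[...,2]<40)&(C[...,0]>-120)&(C[...,0]<40)&(abs(C[...,1]+8)<13)
print(np.percentile(C[m],[2,50,98],axis=0).round())
```

```text
[[-90. -20.  32.]
 [-49. -10.  37.]
 [-33.   4.  39.]]
```

Call:
apply_moves:
  increments:
    - {"rx":0,"ry":0,"rz":0,"dx":0,"dy":-0.005,"dz":0,"hand":0}
    - {"rx":0,"ry":0,"rz":0,"dx":0,"dy":-0.005,"dz":0,"hand":0}
    - {"rx":0,"ry":0,"rz":0,"dx":0,"dy":-0.005,"dz":0,"hand":0}
    - {"rx":0,"ry":0,"rz":0,"dx":0,"dy":-0.005,"dz":0,"hand":0}
    - {"rx":0,"ry":0,"rz":0,"dx":0,"dy":-0.005,"dz":0,"hand":0}
    - {"rx":0,"ry":0,"rz":0,"dx":0,"dy":-0.005,"dz":0,"hand":0}
    - {"rx":0,"ry":0,"rz":0,"dx":0,"dy":-0.005,"dz":0,"hand":0}
    - {"rx":0,"ry":0,"rz":0,"dx":0,"dy":-0.005,"dz":0,"hand":0}

```text
t: 9.17
ee_pos: [0.5019, 0.1197, 0.2148]
eef_rot: [0.016, 1.571, -0.016]
force: [-0.1, 0.7, 0.5]
width: 0.0003
```

Run:
```python
from h import *
s,M=st()
p,d=bot.grab_frame('side');cv2.imwrite(f'pics/side6.png',cv2.resize(cv2.convertScaleAbs(p[120:270,180:360,::-1],alpha=1.5),None,fx=4,fy=4,interpolation=cv2.INTER_CUBIC))
C=T(cloud('side',d))
m=(C[...,2]>31)&(C[...,2]<40)&(C[...,0]>-120)&(C[...,0]<40)&(abs(C[...,1]+8)<13)
print(np.percentile(C[m],[2,50,98],axis=0).round())
```

```text
t 9.17 TCP track [-42.5  -9.  214.8] grasp [-42.5  -9.   43.8] F track [-0.7 -0.1  0.5] w 0.3
[[-46. -21.  32.]
 [-10. -10.  37.]
 [  7.   4.  40.]]
```

View pics/side6.png

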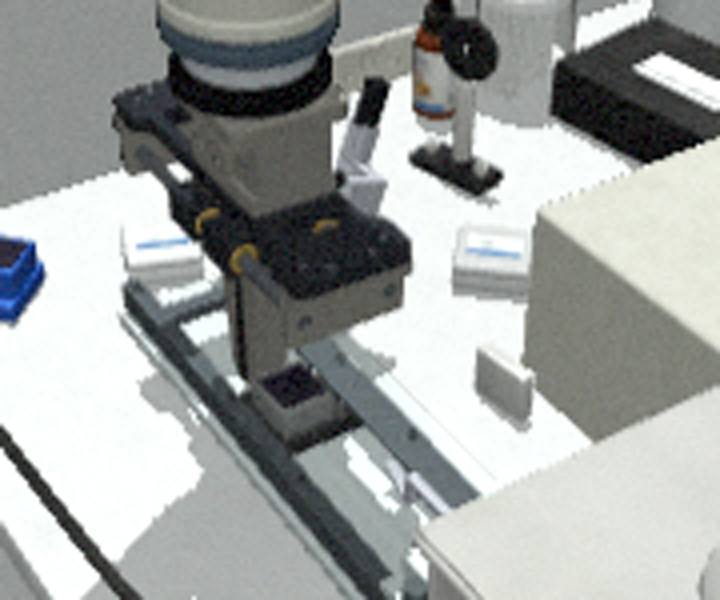

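Call:
apply_moves:
  increments:
    - {"rx":0,"ry":0,"rz":0,"dx":0,"dy":-0.005,"dz":0.001,"hand":0}
    - {"rx":0,"ry":0,"rz":0,"dx":0,"dy":-0.005,"dz":0,"hand":0}
    - {"rx":0,"ry":0,"rz":0,"dx":0,"dy":-0.005,"dz":0,"hand":0}
    - {"rx":0,"ry":0,"rz":0,"dx":0,"dy":-0.005,"dz":0,"hand":0}
    - {"rx":0,"ry":0,"rz":0,"dx":0,"dy":-0.005,"dz":0,"hand":0}
    - {"rx":0,"ry":0,"rz":0,"dx":0,"dy":-0.004,"dz":0,"hand":0}
    - {"rx":0,"ry":0,"rz":0,"dx":0,"dy":-0.003,"dz":0,"hand":0}
    - {"rx":0,"ry":0,"rz":0,"dx":0,"dy":-0.003,"dz":0,"hand":0}

```text
t: 9.88
ee_pos: [0.5022, 0.0848, 0.2148]
eef_rot: [0.017, 1.571, -0.016]
force: [0.1, 0.2, -0.1]
width: 0.0003
```

Call:
apply_moves:
  increments:
    - {"rx":0,"ry":0,"rz":0,"dx":0,"dy":-0.003,"dz":0,"hand":0}
    - {"rx":0,"ry":0,"rz":0,"dx":0,"dy":-0.003,"dz":0,"hand":0}
    - {"rx":0,"ry":0,"rz":0,"dx":0,"dy":-0.003,"dz":0,"hand":0}
    - {"rx":0,"ry":0,"rz":0,"dx":0,"dy":-0.003,"dz":0,"hand":0}

```text
t: 10.22
ee_pos: [0.5019, 0.073, 0.2148]
eef_rot: [0.016, 1.571, -0.016]
force: [-0.1, 1.4, -0.5]
width: 0.0006
```

Run:
```python
from h import *
s,M=st()
p,d=bot.grab_frame('top');cv2.imwrite(f'pics/top7.png',cv2.resize(cv2.convertScaleAbs(p[160:245,190:360,::-1],alpha=1.5),None,fx=4.7,fy=4.7,interpolation=cv2.INTER_CUBIC))
p,d=bot.grab_frame('side');cv2.imwrite(f'pics/side7.png',cv2.resize(cv2.convertScaleAbs(p[120:270,180:360,::-1],alpha=1.5),None,fx=4,fy=4,interpolation=cv2.INTER_CUBIC))
```

```text
t 10.22 TCP track [  4.2  -8.  214.8] grasp [ 4.2 -8.  43.8] F track [-1.4 -0.1 -0.5] w 0.6
```

View pics/side7.png

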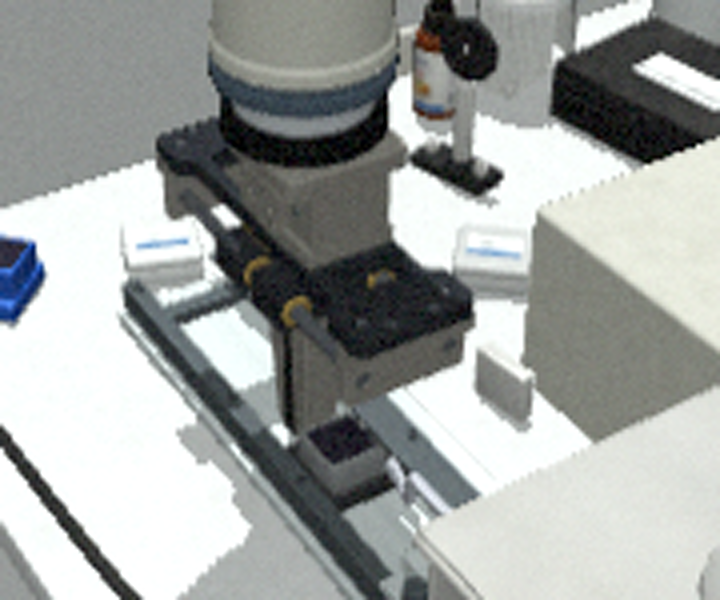

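View pics/top7.png

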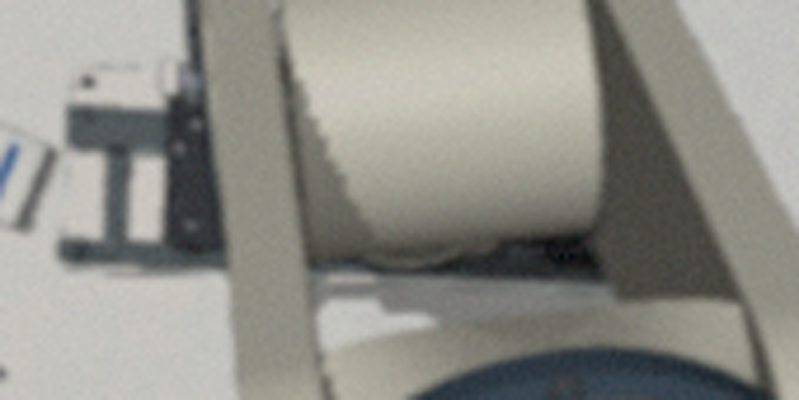

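Call:
apply_moves:
  increments:
    - {"rx":0,"ry":0,"rz":0,"dx":0,"dy":-0.002,"dz":0,"hand":0}
    - {"rx":0,"ry":0,"rz":0,"dx":0,"dy":-0.002,"dz":0,"hand":0}
    - {"rx":0,"ry":0,"rz":0,"dx":0,"dy":-0.002,"dz":0,"hand":0}
    - {"rx":0,"ry":0,"rz":0,"dx":0,"dy":-0.002,"dz":0,"hand":0}
    - {"rx":0,"ry":0,"rz":0,"dx":0,"dy":-0.002,"dz":0,"hand":0}
    - {"rx":0,"ry":0,"rz":0,"dx":0,"dy":-0.002,"dz":0,"hand":0}

```text
t: 10.82
ee_pos: [0.5016, 0.0611, 0.2148]
eef_rot: [0.016, 1.571, -0.016]
force: [-1.6, 2.3, 0.8]
width: 0.0002
```

Call:
apply_moves:
  increments:
    - {"rx":0,"ry":0,"rz":0,"dx":0,"dy":-0.002,"dz":0,"hand":0}
    - {"rx":0,"ry":0,"rz":0,"dx":0,"dy":-0.002,"dz":0,"hand":0}
    - {"rx":0,"ry":0,"rz":0,"dx":0,"dy":-0.002,"dz":0,"hand":0}
    - {"rx":0,"ry":0,"rz":0,"dx":0,"dy":-0.002,"dz":0,"hand":0}
    - {"rx":0,"ry":0,"rz":0,"dx":0,"dy":-0.002,"dz":0,"hand":0}
    - {"rx":0,"ry":0,"rz":0,"dx":0,"dy":-0.002,"dz":0,"hand":0}

```text
t: 11.32
ee_pos: [0.5014, 0.049, 0.2148]
eef_rot: [0.016, 1.571, -0.016]
force: [-0.9, 0.8, -0.2]
width: 0.0004
```

Run:
```python
from h import *
s,M=st()
```

```text
t 11.32 TCP track [ 28.2  -8.  214.8] grasp [28.2 -8.  43.8] F track [-0.7 -0.9 -0.2] w 0.4
```

Call:
apply_moves:
  increments:
    - {"rx":0,"ry":0,"rz":0,"dx":0,"dy":-0.002,"dz":0,"hand":0}
    - {"rx":0,"ry":0,"rz":0,"dx":0,"dy":-0.002,"dz":0,"hand":0}
    - {"rx":0,"ry":0,"rz":0,"dx":0,"dy":-0.002,"dz":0,"hand":0}
    - {"rx":0,"ry":0,"rz":0,"dx":0,"dy":-0.002,"dz":0,"hand":0}
    - {"rx":0,"ry":0,"rz":0,"dx":0,"dy":-0.002,"dz":0,"hand":0}
    - {"rx":0,"ry":0,"rz":0,"dx":0,"dy":-0.002,"dz":0,"hand":0}

```text
t: 11.82
ee_pos: [0.5012, 0.037, 0.2148]
eef_rot: [0.016, 1.571, -0.016]
force: [-1.6, 0.9, -0.6]
width: 0.0006
```

Call:
apply_moves:
  increments:
    - {"rx":0,"ry":0,"rz":0,"dx":0,"dy":-0.002,"dz":0,"hand":0}
    - {"rx":0,"ry":0,"rz":0,"dx":0,"dy":-0.002,"dz":0,"hand":0}
    - {"rx":0,"ry":0,"rz":0,"dx":0,"dy":-0.002,"dz":0,"hand":0}
    - {"rx":0,"ry":0,"rz":0,"dx":0,"dy":-0.002,"dz":0,"hand":0}
    - {"rx":0,"ry":0,"rz":0,"dx":0,"dy":-0.002,"dz":0,"hand":0}
    - {"rx":0,"ry":0,"rz":0,"dx":0,"dy":-0.002,"dz":0,"hand":0}

```text
t: 12.32
ee_pos: [0.5009, 0.025, 0.2148]
eef_rot: [0.016, 1.571, -0.016]
force: [0.2, 0.2, 0.2]
width: 0.0005
```

Run:
```python
from h import *
s,M=st()
p,d=bot.grab_frame('side');cv2.imwrite(f'pics/side8.png',cv2.resize(cv2.convertScaleAbs(p[150:300,200:360,::-1],alpha=1.5),None,fx=4,fy=4,interpolation=cv2.INTER_CUBIC))
```

```text
t 12.32 TCP track [ 52.2  -8.  214.8] grasp [52.2 -8.  43.8] F track [-0.2  0.2  0.2] w 0.5
```

View pics/side8.png

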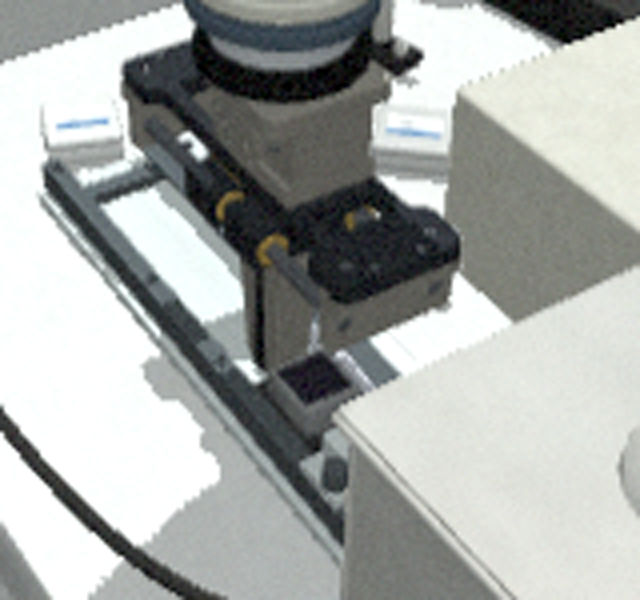

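Call:
apply_moves:
  increments:
    - {"rx":0,"ry":0,"rz":0,"dx":0,"dy":-0.0015,"dz":0,"hand":0}
    - {"rx":0,"ry":0,"rz":0,"dx":0,"dy":-0.0015,"dz":0,"hand":0}
    - {"rx":0,"ry":0,"rz":0,"dx":0,"dy":-0.0015,"dz":0,"hand":0}
    - {"rx":0,"ry":0,"rz":0,"dx":0,"dy":-0.0015,"dz":0,"hand":0}

```text
t: 12.7
ee_pos: [0.5008, 0.0191, 0.2148]
eef_rot: [0.016, 1.571, -0.016]
force: [-0.2, 0.9, -0.2]
width: 0.0005
```

Call:
apply_moves:
  increments:
    - {"rx":0,"ry":0,"rz":0,"dx":0,"dy":-0.001,"dz":0,"hand":0}
    - {"rx":0,"ry":0,"rz":0,"dx":0,"dy":-0.001,"dz":0,"hand":0}

```text
t: 12.87
ee_pos: [0.5008, 0.0171, 0.2148]
eef_rot: [0.016, 1.571, -0.016]
force: [-0.6, 1.7, -0.4]
width: 0.0002
```

Call:
apply_moves:
  increments:
    - {"rx":0,"ry":0,"rz":0,"dx":0,"dy":-0.001,"dz":0,"hand":0}
    - {"rx":0,"ry":0,"rz":0,"dx":0,"dy":-0.001,"dz":0,"hand":0}

```text
t: 13.03
ee_pos: [0.5007, 0.0151, 0.2148]
eef_rot: [0.016, 1.571, -0.016]
force: [0.6, 1.2, -0.3]
width: 0.0004
```

Run:
```python
from h import *
s,M=st()
```

```text
t 13.03 TCP track [ 62.   -8.  214.8] grasp [62.  -8.  43.8] F track [-1.2  0.6 -0.3] w 0.4
```

Front edge is about 114 mm; creep on in 1 mm rows.

Call:
apply_moves:
  increments:
    - {"rx":0,"ry":0,"rz":0,"dx":0,"dy":-0.001,"dz":0,"hand":0}
    - {"rx":0,"ry":0,"rz":0,"dx":0,"dy":-0.001,"dz":0,"hand":0}

```text
t: 13.2
ee_pos: [0.5007, 0.0132, 0.2148]
eef_rot: [0.016, 1.571, -0.016]
force: [-0.6, 1.0, -0.3]
width: 0.0005
```

Call:
apply_moves:
  increments:
    - {"rx":0,"ry":0,"rz":0,"dx":0,"dy":-0.001,"dz":0,"hand":0}
    - {"rx":0,"ry":0,"rz":0,"dx":0,"dy":0,"dz":0,"hand":0}

```text
t: 13.37
ee_pos: [0.5007, 0.012, 0.2148]
eef_rot: [0.016, 1.57, -0.016]
force: [0.1, -0.4, -0.1]
width: 0.0004
```

Call:
apply_moves:
  increments:
    - {"rx":0,"ry":0,"rz":0,"dx":0,"dy":-0.001,"dz":0,"hand":0}
    - {"rx":0,"ry":0,"rz":0,"dx":0,"dy":0,"dz":0,"hand":0}

```text
t: 13.53
ee_pos: [0.5007, 0.0111, 0.2148]
eef_rot: [0.016, 1.571, -0.016]
force: [-0.2, -0.4, 0.8]
width: 0.0001
```

Run:
```python
from h import *
s,M=st()
```

```text
t 13.53 TCP track [ 66.1  -7.9 214.8] grasp [66.1 -7.9 43.8] F track [ 0.4 -0.2  0.8] w 0.1
```

Call:
apply_moves:
  increments:
    - {"rx":0,"ry":0,"rz":0,"dx":0,"dy":-0.001,"dz":0,"hand":0}
    - {"rx":0,"ry":0,"rz":0,"dx":0,"dy":0,"dz":0,"hand":0}

```text
t: 13.7
ee_pos: [0.5006, 0.0101, 0.2148]
eef_rot: [0.016, 1.571, -0.016]
force: [-0.7, 0.1, 0.4]
width: 0.0003
```

Call:
apply_moves:
  increments:
    - {"rx":0,"ry":0,"rz":0,"dx":0,"dy":-0.001,"dz":0,"hand":0}
    - {"rx":0,"ry":0,"rz":0,"dx":0,"dy":0,"dz":0,"hand":0}

```text
t: 13.87
ee_pos: [0.5006, 0.0091, 0.2148]
eef_rot: [0.016, 1.571, -0.016]
force: [0.4, 1.7, -0.6]
width: 0.0005
```

Run:
```python
from h import *
s,M=st()
p,d=bot.grab_frame('side');cv2.imwrite(f'pics/side9.png',cv2.resize(cv2.convertScaleAbs(p[200:290,230:350,::-1],alpha=1.5),None,fx=6,fy=6,interpolation=cv2.INTER_CUBIC))
```

```text
t 13.87 TCP track [ 68.   -8.  214.8] grasp [68.  -8.  43.8] F track [-1.7  0.4 -0.6] w 0.5
```

View pics/side9.png

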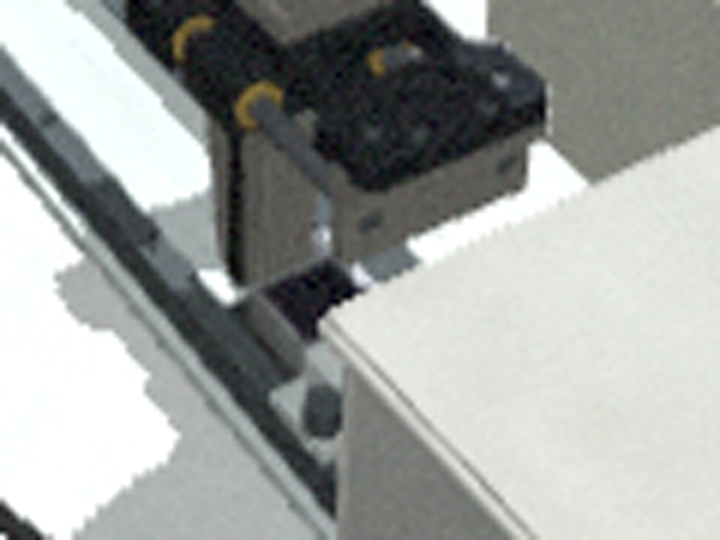

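Call:
apply_moves:
  increments:
    - {"rx":0,"ry":0,"rz":0,"dx":0,"dy":-0.001,"dz":0,"hand":0}
    - {"rx":0,"ry":0,"rz":0,"dx":0,"dy":0,"dz":0,"hand":0}

```text
t: 14.08
ee_pos: [0.5006, 0.0082, 0.2148]
eef_rot: [0.016, 1.571, -0.016]
force: [0.6, 0.5, -0.4]
width: 0.0003
```

Call:
apply_moves:
  increments:
    - {"rx":0,"ry":0,"rz":0,"dx":0,"dy":-0.001,"dz":0,"hand":0}
    - {"rx":0,"ry":0,"rz":0,"dx":0,"dy":0,"dz":0,"hand":0}

```text
t: 14.25
ee_pos: [0.5007, 0.0076, 0.215]
eef_rot: [0.018, 1.57, -0.016]
force: [-0.1, 6.3, 2.4]
width: 0.0007
```

Run:
```python
from h import *
s,M=st()
```

```text
t 14.25 TCP track [ 69.5  -7.9 215. ] grasp [69.3 -7.9 44. ] F track [-6.3 -0.3  2.4] w 0.7
```

Call:
apply_moves:
  increments:
    - {"rx":0,"ry":0,"rz":0,"dx":0,"dy":-0.001,"dz":0,"hand":0}
    - {"rx":0,"ry":0,"rz":0,"dx":0,"dy":0,"dz":0,"hand":0}

```text
t: 14.42
ee_pos: [0.5007, 0.0072, 0.2151]
eef_rot: [0.019, 1.57, -0.016]
force: [-0.7, 11.9, 5.2]
width: 0.0003
```

Run:
```python
from h import *
s,M=st()
```

```text
t 14.42 TCP track [ 70.   -7.9 215.1] grasp [69.6 -7.9 44.1] F track [-11.9  -1.    5.2] w 0.3
```

Call:
apply_moves:
  increments:
    - {"rx":0,"ry":0,"rz":0,"dx":0,"dy":-0.001,"dz":0,"hand":0}
    - {"rx":0,"ry":0,"rz":0,"dx":0,"dy":0,"dz":0,"hand":0}

```text
t: 14.58
ee_pos: [0.5007, 0.0068, 0.2153]
eef_rot: [0.02, 1.57, -0.015]
force: [-0.7, 17.9, 8.4]
width: 0.0006
```

Call:
apply_moves:
  increments:
    - {"rx":0,"ry":0,"rz":0,"dx":0,"dy":0.002,"dz":0,"hand":0}
    - {"rx":0,"ry":0,"rz":0,"dx":0,"dy":0.008,"dz":0,"hand":0}
    - {"rx":0,"ry":0,"rz":0,"dx":0,"dy":0.02,"dz":0,"hand":0}
    - {"rx":0,"ry":0,"rz":0,"dx":-0.03,"dy":0.02,"dz":0,"hand":0}
    - {"rx":0,"ry":0,"rz":0,"dx":-0.035,"dy":0.02,"dz":0,"hand":0}
    - {"rx":0,"ry":0,"rz":0,"dx":-0.035,"dy":0,"dz":-0.02,"hand":0}
    - {"rx":0,"ry":0,"rz":0,"dx":-0.03,"dy":0,"dz":-0.03,"hand":0}
    - {"rx":0,"ry":0,"rz":0,"dx":-0.03,"dy":0,"dz":-0.03,"hand":0}
    - {"rx":0,"ry":0,"rz":0,"dx":-0.03,"dy":0,"dz":-0.03,"hand":0}

```text
t: 15.33
ee_pos: [0.3921, 0.0776, 0.4042]
eef_rot: [0.016, 1.571, -0.017]
force: [1.0, 1.1, 0.3]
width: 0.0006
```

Run:
```python
from h import *
s,M=st()
p,d=bot.grab_frame('side');cv2.imwrite(f'pics/side10.png',cv2.resize(cv2.convertScaleAbs(p[200:290,230:350,::-1],alpha=1.5),None,fx=6,fy=6,interpolation=cv2.INTER_CUBIC))
p,d=bot.grab_frame('top');np.savez('pics/top10.npz',p=p,d=d);cv2.imwrite(f'pics/top10.png',cv2.resize(cv2.convertScaleAbs(p[160:245,190:360,::-1],alpha=1.5),None,fx=4.7,fy=4.7,interpolation=cv2.INTER_CUBIC))
```

```text
t 15.33 TCP track [   1.8 -117.9  404.2] grasp [   1.8 -118.   233.2] F track [-1.1  1.   0.3] w 0.6
```

View pics/side10.png

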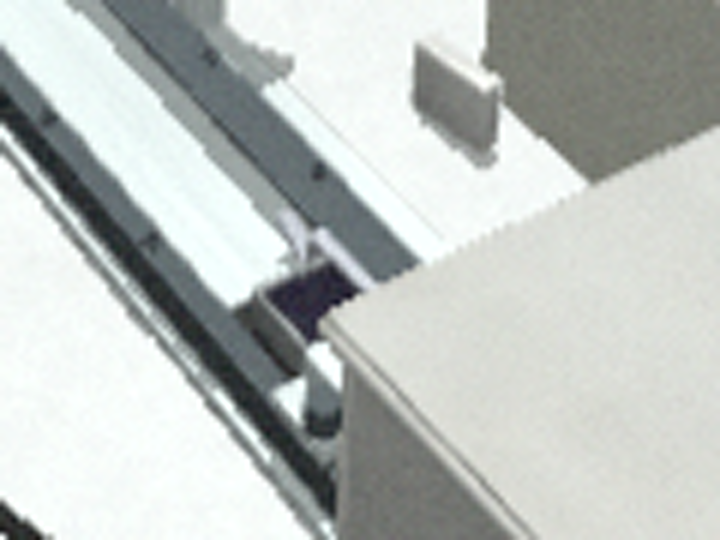

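View pics/top10.png

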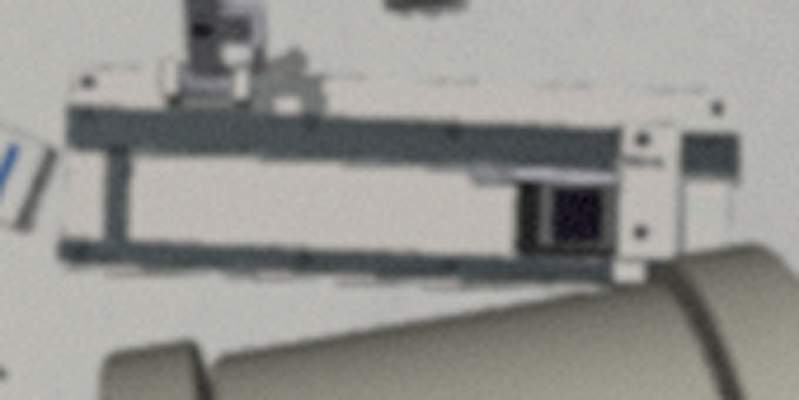

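```bash
python3 - <<'E'
from h import *
a=np.load('pics/top0.npz');b=np.load('pics/top10.npz')
for n,f in(('0',a),('10',b)):
    z=T(cloud('top',f['d']))[...,2].round().astype(int)
    for v in(195,196,197,198): print(n,v,z[v,288:324])
g=b['p'].astype(int).mean(2)
for v in(202,206,210): print(v,g[v,296:326].astype(int))
for u in(300,300.5,301): print('rear edge',u,T(pt('top',u,206,.020)).round(1),T(pt('top',u,206,.008)).round(1))
print('stop',T(pt('top',320.8,206,.044)).round(1),[T(pt('top',u,206,.036))[0].round(1) for u in (303.5,304,318,319)])
E
python3 - <<'E'
import sys;sys.path.insert(0,'.')
import os;os.chdir('.')
from h import *
for n in('0','10'):
    p=np.load(f'pics/top{n}.npz')['p'];cv2.imwrite(f'pics/z{n}.png',cv2.resize(cv2.convertScaleAbs(p[188:218,285:330,::-1],alpha=1.6),None,fx=16,fy=16,interpolation=cv2.INTER_CUBIC))
E
```

```text
0 195 [ 7 10 11  9  8  6  4 10  7  7  8 10  8  7  7  6 22 24 22 24 24 25 23 24
 26 25 25 25 24 27 27 26 23 33 30 45]
0 196 [  8   9  28  23  22  22  19  17  18  16  27 922  33  32  30  33  32  33
  33  35  30  31  31  30  34  33  31  33  33   9   8   8   7  32  46  43]
0 197 [ 8  8 20 25 23 21 19 18 19 16 27 32 31 32 31 30 32 33 34 28 31 30 32 28
 30 34 34 33 33 31 31 32 32 33 44 43]
0 198 [ 9  7  4 21 23 21 17 18 19 16 28 31 30 29 33 29 31 31 31 30 30 32 34 31
 34 34 31 31 29 31 30 30 34 34 45 41]
10 195 [ 8  7  8  8 10 10  7  3  9  6  9 11 20 20 21 20 23 24 24 26 22 27 25 23
 24 25 24 23 23 23 27 24 26 31 30 43]
10 196 [10 10 24 23 21 20 24 21 20 16 27 30 33 30 31 31 32 34 33 31 32 34 31 32
 35 31 33 33 30 18 20 17  9 33 43 43]
10 197 [ 8  7 25 22 23 22 23 18 16 15 25 30 34 32 34 30 30 32 29 29 31 33 32 31
 33 31 30 32 30 31 30 32 33 32 46 42]
10 198 [ 9  8  8 21 21 21 18 19 20 14 30 26 30 31 32 32 33 30 30 30 28 30 30 33
 33 31 28 32 31 31 32 32 31 32 42 45]
202 [123 123 114  89  51  26  25  26  34  54  59  46  26  13  19  14  14  19
   6  16  13  25  45  53  59  82 111 121 122 123]
206 [122 121 111  87  45  26  21  22  35  55  57  39  26  20  10  16  19  19
  18  15  14  25  45  60  62  84 113 122 122 121]
210 [124 122 109  81  46  24  19  26  41  60  63  45  26  23  17  25  24  19
  18  21  24  33  46  57  61  86 115 121 110  88]
rear edge 300 [73.  -6.7 20. ] [74.4 -5.6  8. ]
rear edge 300.5 [74.2 -6.7 20. ] [75.6 -5.5  8. ]
rear edge 301 [75.3 -6.6 20. ] [76.7 -5.5  8. ]
stop [116.6  -7.   44. ] [np.float64(79.0), np.float64(80.1), np.float64(111.6), np.float64(113.9)]
```

View pics/z10.png

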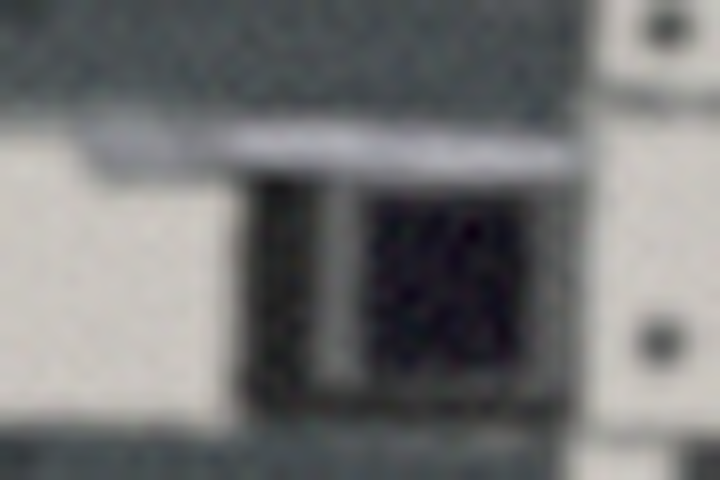

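View pics/z0.png

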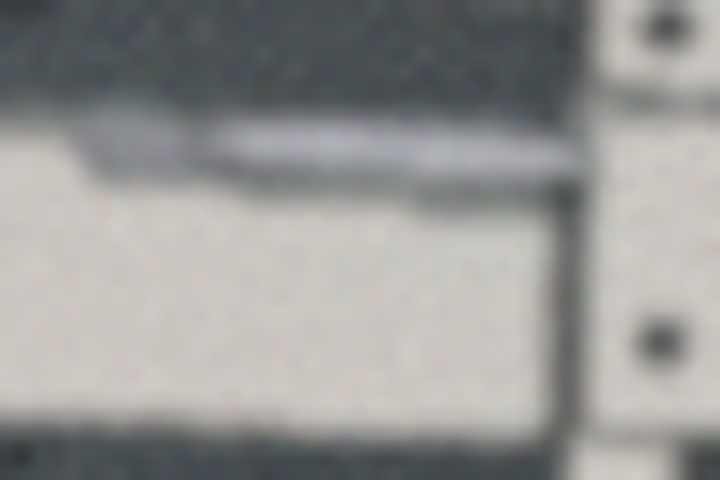

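Run:
```python
from h import *
p,d=bot.grab_frame('side');cv2.imwrite('pics/side11.png',cv2.resize(cv2.convertScaleAbs(p[100:250,170:370,::-1],alpha=1.5),None,fx=4,fy=4,interpolation=cv2.INTER_CUBIC));st()
```

```text
t 15.48 TCP track [   1.7 -117.4  405.4] grasp [   1.6 -116.5  234.4] F track [ 0.1  0.3 -1. ] w 0.5
```

View pics/side11.png

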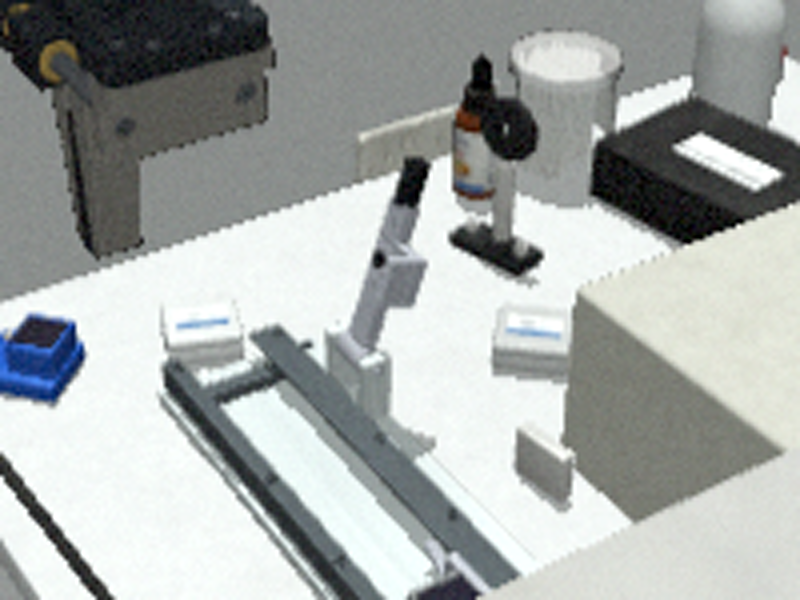

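The bar is still fully back: its grip end is at (415,158), where 1.9 rad projects. The lens box at (200,330), steel block at (545,460) and blue look-alike have not moved.

```bash
python3 -c "
from station import bot
print(bot.job_done())"
```

```text
the job is handed in; nothing more can be done
None
```

The hold-down bar is open, and the holder is home against the end block with the clip down behind it. I handed the job in at about 15.5 s.

- **Bar:** I pinched its grip and swung it up and back. Near the end of the swing the fingers slipped off the grip, with a brief wrist force of about 73 N (limit 120 N). That load was on the fingers and grip. The bar had still reached its fully-back position (about 1.9 rad by the side view), and it was still there in the last picture.
- **Holder:** I pushed it along the track from behind with closed fingers. The force stayed at 1 to 2.5 N until it met firm resistance. I pressed to about 18 N along the track (about 20 N in all), then backed off.
- **Last checks:**
  - The clip arm's height in the depth image matches its start reading, so it is down.
  - The holder's rear edge lies just past the hook, and its front is at the end block.
  - The lens box, steel block and blue look-alike look unmoved, and the gripper is clear of everything.
- **Not fully certain:** I did not feel a clear force drop when the clip snapped. That it is latched rests on the pictures and the end-stop force. The camera put the stop face at x 117 to 118 mm and the final push implied about 121 mm, which is close to the calibration error.

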